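# Make up two specimen collection kits

## Task

Make up the two collection kits from the stock on the bench: the blue tray gets the purple-capped pot and the white slide box; the red tray gets the yellow-capped pot, the orange slide box and the teal-capped dropper bottle. Lay each slide box flat in its tray's wide middle compartment and stand the pots and the dropper bottle upright in end compartments, one thing to a compartment. Set each thing down gently, do not drop or knock it, and leave the green-capped pot, the amber bottle and the tube rack where they are.

Things in the scene. Friction and masses are not known exactly. Their poses are not given: they have to be found in the camera images.
- tray_blue: Blue kit tray, fixed. 240 (its x) x 116 mm (y), origin at the centre of its underside on the bench; floor top 4 mm up, walls 4 mm thick, 18 mm high. Low ribs across at x = -48 and +48 mm (4 mm thick, tops 12 mm up) make three compartments 108 mm wide (y): the middle one 92 mm long (centre x = 0), end ones 66 mm long (centres x = -83, +83 mm). Its x is within 0.2 rad of world x.
- tray_red: Red kit tray, fixed. 240 (its x) x 116 mm (y), origin at the centre of its underside on the bench; floor top 4 mm up, walls 4 mm thick, 18 mm high. Low ribs across at x = -48 and +48 mm (4 mm thick, tops 12 mm up) make three compartments 108 mm wide (y): the middle one 92 mm long (centre x = 0), end ones 66 mm long (centres x = -83, +83 mm). Its x is within 0.2 rad of world x.
- pot_purple (a point): Specimen pot, loose: upright pale cylinder 40 mm in diameter with a purple screw cap 42 mm in diameter (the top 18 mm); 62 mm high, about 50 g. Point: its centre, 31 mm above its underside; z up the pot. Stands on the bench at the start.
- pot_yellow (a point): Specimen pot, loose: upright pale cylinder 40 mm in diameter with a yellow screw cap 42 mm in diameter (the top 18 mm); 62 mm high, about 50 g. Point: its centre, 31 mm above its underside; z up the pot. Stands on the bench at the start.
- pot_green (a point): Specimen pot, loose: upright pale cylinder 40 mm in diameter with a green screw cap 42 mm in diameter (the top 18 mm); 62 mm high, about 50 g. Point: its centre, 31 mm above its underside; z up the pot. Stands on the bench at the start. Not part of either kit: leave it.
- slides_white (a point): Slide box, loose: closed white block 86 mm long (its x), 36 mm wide (its y), 32 mm high (its z), with a small pale label on top; about 60 g. Point: its centre, 16 mm above its underside. Lies flat on the bench at the start, its x within 0.4 rad of world x.
- slides_orange (a point): Slide box, loose: closed orange block 86 mm long (its x), 36 mm wide (its y), 32 mm high (its z), with a small pale label on top; about 60 g. Point: its centre, 16 mm above its underside. Lies flat on the bench at the start, its x within 0.4 rad of world x.
- dropper (a point): Dropper bottle, loose: upright white cylinder 30 mm in diameter and 46 mm high with a teal band, then a shoulder and a narrow teal cap (20 mm tapering to 14 mm); 73 mm high in all, about 40 g. Point: on its axis 36.5 mm above its underside; z up the bottle. Stands on the bench at the start.
- reagent: Amber reagent bottle with black cap, loose, upright, 66 mm in diameter, 130 mm high, beyond the stock; origin at the centre of its underside. Leave it.
- tube_rack: Clear-grey rack of purple- and teal-capped tubes, loose, 60 x 200 mm (its x, y), 90 mm high, beyond the stock; origin at the centre of its underside. Leave it.

How it is judged:
At the end, for the whole second after the job is handed in: Each named thing rests flat or upright (0.12 rad) on the floor (4 mm) of its kit tray: slide box within 35 mm of the middle, pot or dropper 55 to 110 mm from it, yellow pot and dropper at opposite ends; all released and still; green pot, bottle and rack within 25 mm of their starts (y of pot_purple in the frame of tray_blue between -0.05 and 0.05 m and z of pot_purple in the frame of tray_blue between 0.031 and 0.039 m and angle between each of pot_purple, slides_white, pot_yellow, slides_orange, dropper's own z axis and vertical below 0.12 rad and (x of pot_purple in the frame of tray_blue between 0.055 and 0.11 m or x of pot_purple in the frame of tray_blue between -0.11 and -0.055 m) and linear speed of each of pot_purple_body, slides_white_body, pot_yellow_body, slides_orange_body, dropper_body below 0.01 m/s and contact force between the fingers and pot_purple_body below 0.05 N and y of slides_white in the frame of tray_blue between -0.05 and 0.05 m and z of slides_white in the frame of tray_blue between 0.016 and 0.024 m and x of slides_white in the frame of tray_blue between -0.035 and 0.035 m and contact force between the fingers and slides_white_body below 0.05 N and y of pot_yellow in the frame of tray_red between -0.05 and 0.05 m and z of pot_yellow in the frame of tray_red between 0.031 and 0.039 m and (x of pot_yellow in the frame of tray_red between 0.055 and 0.11 m or x of pot_yellow in the frame of tray_red between -0.11 and -0.055 m) and contact force between the fingers and pot_yellow_body below 0.05 N and y of slides_orange in the frame of tray_red between -0.05 and 0.05 m and z of slides_orange in the frame of tray_red between 0.016 and 0.024 m and x of slides_orange in the frame of tray_red between -0.035 and 0.035 m and contact force between the fingers and slides_orange_body below 0.05 N and y of dropper in the frame of tray_red between -0.05 and 0.05 m and z of dropper in the frame of tray_red between 0.0365 and 0.0445 m and (x of dropper in the frame of tray_red between 0.055 and 0.11 m or x of dropper in the frame of tray_red between -0.11 and -0.055 m) and contact force between the fingers and dropper_body below 0.05 N and horizontal distance between pot_yellow and dropper above 0.1 m and distance of each of pot_green, reagent, tube_rack from where it was at the start of the episode below 0.025 m); the robot touches nothing.
It fails at once if the green-capped pot is pushed more than 25 mm (distance of pot_green from where it was at the start of the episode above 0.025 m).
It fails at once if the amber bottle is pushed more than 25 mm (distance of reagent from where it was at the start of the episode above 0.025 m).
It fails at once if the tube rack is pushed more than 25 mm (distance of tube_rack from where it was at the start of the episode above 0.025 m).
It fails at once if a kit item is dropped or knocked (moves faster than 0.6 m/s while the fingers do not hold it) ((linear speed of pot_purple_body above 0.6 m/s and contact force between the fingers and pot_purple_body below 0.05 N) or (linear speed of slides_white_body above 0.6 m/s and contact force between the fingers and slides_white_body below 0.05 N) or (linear speed of pot_yellow_body above 0.6 m/s and contact force between the fingers and pot_yellow_body below 0.05 N) or (linear speed of slides_orange_body above 0.6 m/s and contact force between the fingers and slides_orange_body below 0.05 N) or (linear speed of dropper_body above 0.6 m/s and contact force between the fingers and dropper_body below 0.05 N)).
It also fails if it takes over 102 s, if anything falls off the work surface, if the arm or the gripper's body presses on something with over 40 N, if the wrist force passes 120 N, or if a joint passes its speed limit or range.

## Robot

A 7-joint arm with a two-finger parallel gripper is mounted at the origin on the work surface. World frame = base frame: x ahead of the robot, y to its left, z up, the work surface at z = 0. Lengths are in m, angles in rad, forces in N, time in s.
With the tool pointing down it reaches from about 0.35 to 0.9 m from the base axis. Payload 8.1 kg.
Tool frame: the origin (TCP) lies between the finger pads; the fingertips stand 8 mm ahead of it and the grasp point (between the pads) lies 11 mm behind it (arm.tcp_to_tips is the distance from the TCP to the fingertips, in m); z points along the fingers, x is the direction in which the jaws open and shut, and the axes are right-handed (so a half turn about z gives the same grasp; the last joint's range is limited). The gripper opens to 92 mm and grips with 3 to 60 N. Pads are 19 mm wide; open, the fingers measure 130 mm over their backs; the gripper's body (75 mm by 190 mm) begins 47 mm behind the grasp point.
Start: joints at [1.006, 0.434, 0.025, 1.573, -0.012, 1.134, -0.075], TCP at [0.278, -0.56, 0.206] pointing down, gripper open.
Joint ranges: [-2.62, 2.62], [-0.44, 2.09], [-1.27, 1.32], [0.08, 2.57], [-1.32, 4.46], [0.12, 2], [-2.74, 2.74]. Speed limits (rad/s): [2.22, 2.22, 3.01, 3.01, 3.14, 3.14, 3.14].

## Interface

Orientations are given as a rotation vector (axis times angle).
In Python, from cell import arm, eyes gives the robot as it stands.
- The arm moves only by the tool play_rows, never from a script. Its argument "rows" is a list of rows, each a list of 3 entries, a list of its own where there are three numbers: the shift along the tool's x, y, z each as a share of 50 cm, from -1 to 1, then the turn, a rotation vector about the tool's x, y, z each as a share of 60 degrees, from -1 to 1, then the opening, from -1 (shut) to 1 (fully open), so that 0 is half open. In form: [[[dx, dy, dz], [ax, ay, az], grip], ...]. A call has 1 to 10 rows; each row is the pose to reach, as a shift and turn from the pose commanded when the call began, along the tool's axes at that moment; what a row does not reach only later rows make up. A row lasts 1/10 s, in which the tool goes at most 50 mm and 8.59 degrees, less where a joint would pass 70% of its speed; a pose out of reach is approached as far as the arm can. A call with a number of a shift or a turn outside -1 to 1 is refused whole. A call with a gripper value outside its range is refused whole. The fingers move at their own pace and stop on an object; "newtons" is the grip in N (left out, the last holds). Time passes only in rows, so rows that repeat a pose let the fingers close. It gives the time, the measured TCP pose, the force and the opening at its end, in the units of the state.
- arm.observe(): the state, without advancing time (a new reading comes with each control period).
- eyes.get_image(name): name is "scene" or "top" or "wrist"; returns (picture, depth): 384x512x3 uint8, red, green, blue; 384x512 float32, m along the optical axis (not along the pixel's ray), 0 where there is no reading.
- eyes.get_calibration(name): a dict with "intrinsics" (3x3 intrinsics, pixels), "R" (3x3) and "t" (3): a world point X has camera coordinates R X + t. Camera axes: x right, y down, z forward; pixel columns grow to the right and rows downward; lengths in m; the calibration is good to about 2 mm. A picture is of the moment at which its call begins: read the wrist's pose just before it. get_calibration takes no time and is no camera call; for the wrist camera it gives the pose at the moment of the call.
- arm.sign_off(): hands the job in, once; it reports no verdict.
The state is a dict: "clock": time; "joints": joint angles; "dq": joint speeds; "joint_efforts": joint torques, N m; "position": TCP position; "ee_rot": TCP orientation; "force": force on the tool from outside, world axes, zero at the start; "ft_torque": the same for the moment, N m; "width": opening from 0.0 (shut) to 1.0 (fully open).
Only numpy, scipy, OpenCV 4.12 (cv2) and the standard library are available. Lean on these libraries where they do the work, as an engineer would, in place of code of your own. Each camera call takes 0.05 s, during which the arm holds its last target.

## Working session

There is one attempt and no reset: what is moved stays moved. The work goes in short steps, Python scripts to look and compute and a tool call to move; the robot and the scene stay as the last step left them, time stands still between calls to the robot, and variables do not carry over. Pictures are saved under pics/ and viewed, and the job is handed in when it is done.

Besides the shell and the picture viewer there is one more tool, called after "Request:" in YAML: its name, and indented under it one key for each argument. play_rows: Moves the arm, as the interface text tells. Its arguments: {"type":"object","properties":{"rows":{"type":"array","items":{"type":"array"}},"newtons":{"type":"number"}},"required":["rows"]}

```bash
ls; mkdir -p pics; cat > h.py <<'E'
import numpy as np,cv2
from cell import arm,eyes
def shot(n,f):
    im,d=eyes.get_image(n); c=eyes.get_calibration(n)
    cv2.imwrite(f'pics/{f}.png',cv2.cvtColor(im,cv2.COLOR_RGB2BGR)); np.savez(f'pics/{f}.npz',im=im,d=d,K=c['intrinsics'],R=c['R'],t=c['t']); return im,d,c
def cloud(f):
    z=np.load(f'pics/{f}.npz'); d=z['d']; v,u=np.indices(d.shape)
    K=z['K']; P=np.stack([(u-K[0,2])/K[0,0]*d,(v-K[1,2])/K[1,1]*d,d],-1)
    W=(P-z['t'])@z['R']; W[d==0]=np.nan
    return z['im'],W
E
python3 - <<'E'
from h import *
s=arm.observe()
print({k:np.round(v,4) for k,v in s.items()}, arm.tcp_to_tips)
for n in('scene','top'): shot(n,n+'0'); 
print(eyes.get_calibration('top'))
E
```

```text
pics
{'clock': np.float64(0.0), 'joints': array([ 1.0064,  0.4352,  0.0249,  1.5741, -0.0116,  1.134 , -0.0751]), 'dq': array([ 0.0001,  0.001 ,  0.0015,  0.0001,  0.0014, -0.0007,  0.0008]), 'joint_efforts': array([ 6.00000e-04, -6.67838e+01,  9.85500e-01, -3.14457e+01,
       -6.06000e-02,  4.28000e-02,  2.00000e-04]), 'position': array([ 0.2782, -0.559 ,  0.205 ]), 'ee_rot': array([-2.6702e+00,  1.6538e+00,  2.3000e-03]), 'force': array([ 0.0553,  0.7632, -0.0472]), 'ft_torque': array([-0.0276,  0.0059,  0.006 ]), 'width': np.float64(0.998)} 0.008
{'intrinsics': array([[416.57063806,   0.        , 261.33146579],
       [  0.        , 416.57063806, 187.28972162],
       [  0.        ,   0.        ,   1.        ]]), 'R': array([[-0.0144836 , -0.99989427, -0.00129714],
       [-0.98696244,  0.01450423, -0.16029588],
       [ 0.16029774, -0.00104143, -0.98706816]]), 't': array([0.02642018, 0.62069407, 0.95277716])}
```

View pics/top0.png

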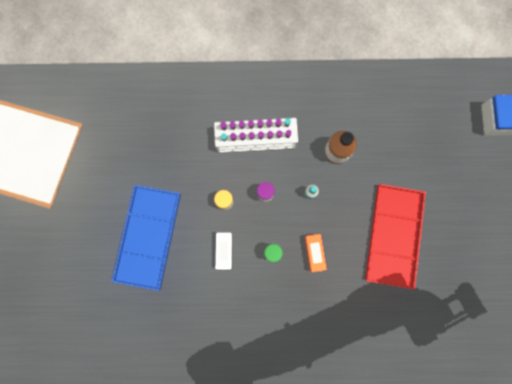

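View pics/scene0.png

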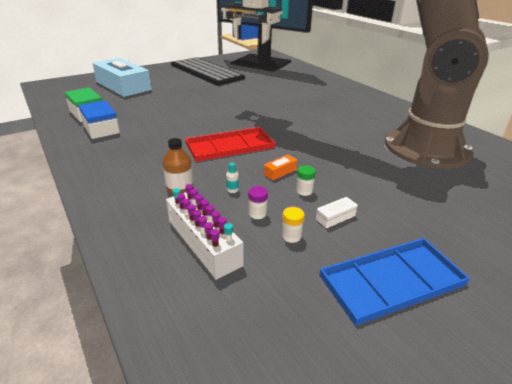

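The top view shows the blue tray at left (147,238) and the red tray at right (397,237). The yellow cap is at (223,200), purple (265,191), green (273,253), the dropper (312,191), the white box (223,251), and the orange box (316,253).

```bash
cat > m.py <<'E'
from h import *
def meas(f):
    im,W=cloud(f); hsv=cv2.cvtColor(im,cv2.COLOR_RGB2HSV); H,S,V=[hsv[...,i].astype(int) for i in range(3)]
    z=W[...,2]; v,u=np.indices(z.shape)
    def reg(n,win,mask):
        m=mask&(u>=win[0])&(u<win[1])&(v>=win[2])&(v<win[3])&np.isfinite(z)
        p=W[m]; r=cv2.minAreaRect((p[:,:2]*1000).astype(np.float32))
        print(n,m.sum(),'mean',np.round(p.mean(0),4),'rect',np.round(r[0],1),np.round(r[1],1),round(r[2],1),'z',np.round(np.percentile(z[m],[5,50,95]),4))
    return H,S,V,z,reg
if __name__=='__main__':
    H,S,V,z,reg=meas('top0')
    print(z[300:320,100:110].mean())
    reg('yel',(205,240,180,215),z>.056); reg('pur',(250,282,175,207),z>.056); reg('grn',(258,290,238,268),z>.056)
    reg('drop',(300,325,178,205),z>.06);reg('dropall',(300,325,178,205),z>.03)
    reg('white',(205,240,225,278),z>.025); reg('orange',(300,332,228,278),z>.025)
    reg('blue',(105,190,178,300),z>.012);reg('red',(360,432,178,300),z>.012)
    reg('bluec',(105,190,178,300),(S>150)&(H>100)&(H<130));reg('redc',(360,432,178,300),(S>150)&((H<8)|(H>170)))
    reg('rack',(205,310,110,158),z>.03);reg('amber',(320,365,122,170),z>.03)
    x=np.load('pics/top0.npz')
E
python3 m.py
```

```text
nan
yel 238 mean [0.5931 0.1085 0.0604] rect [594.  108.7] [38.3 41.5] 89.1 z [0.057  0.0605 0.0631]
pur 233 mean [0.6121 0.0074 0.0603] rect [611.8   7.6] [39.5 39.4] 26.1 z [0.0575 0.0601 0.063 ]
grn 254 mean [ 0.4649 -0.0083  0.0605] rect [465.6  -8.8] [39.7 39.1] 89.1 z [0.0574 0.0605 0.0634]
drop 40 mean [ 0.6107 -0.1044  0.0698] rect [ 610.7 -104.6] [13.9 15. ] 17.8 z [0.0627 0.071  0.0742]
dropall 131 mean [ 0.6093 -0.1032  0.0537] rect [ 611.  -104.8] [27.5 27.9] 42.7 z [0.0363 0.049  0.0729]
white 544 mean [0.4718 0.1106 0.0305] rect [471.2 110.7] [36.3 85.6] 89.4 z [0.0276 0.0304 0.0334]
orange 546 mean [ 0.4637 -0.1105  0.0304] rect [ 463.5 -111. ] [86.2 36.3] 7.7 z [0.0276 0.0304 0.0333]
blue 589 mean [0.5041 0.3036 0.016 ] rect [508.7 300.9] [117.7 240. ] 79.1 z [0.0126 0.016  0.0192]
red 568 mean [ 0.5015 -0.3122  0.0158] rect [ 502.9 -310.9] [117.1 240.3] 79.3 z [0.0126 0.0157 0.0189]
bluec 4585 mean [0.507  0.3039 0.0044] rect [509.1 300.7] [117.5 236.5] 79.1 z [-0.0003  0.0032  0.016 ]
redc 4716 mean [ 0.5014 -0.312   0.0042] rect [ 502.9 -310. ] [116.2 238.9] 79.3 z [-0.0007  0.0028  0.0156]
rack 2092 mean [0.7519 0.0287 0.0663] rect [756.4  29. ] [ 61.7 200.1] 2.5 z [0.038  0.0592 0.0896]
amber 725 mean [ 0.7095 -0.171   0.091 ] rect [ 717.  -177.1] [65. 63.] 81.3 z [0.0439 0.0902 0.1293]
```

```bash
cat > tray.py <<'E'
from h import *
from scipy.optimize import minimize
im,W=cloud('top0'); q=np.load('pics/top0.npz'); hsv=cv2.cvtColor(im,cv2.COLOR_RGB2HSV); H,S,V=[hsv[...,i].astype(int) for i in range(3)]
def proj(P): c=P@q['R'].T+q['t']; p=c@q['K'].T; return p[:,:2]/p[:,2:]
vis=cv2.resize(cv2.cvtColor(im,cv2.COLOR_RGB2BGR),None,fx=3,fy=3,interpolation=cv2.INTER_CUBIC)
for n,m,win,x0 in (('blue',(S>120)&(H>95)&(H<135)&(V>40),(105,190,178,300),(.509,.3009,-.19)),('red',(S>120)&((H<10)|(H>170))&(V>40),(360,432,178,300),(.503,-.3105,-.19))):
    M=np.zeros(H.shape,np.uint8); a=slice(win[2],win[3]),slice(win[0],win[1]); M[a]=m[a]
    big=cv2.resize(M.astype(np.float32),None,fx=4,fy=4,interpolation=cv2.INTER_LINEAR)
    def corners(x):
        c,s=np.cos(x[2]),np.sin(x[2]); b=np.array([[.12,.058],[.12,-.058],[-.12,-.058],[-.12,.058]])@np.array([[c,s],[-s,c]])+x[:2]
        return b
    def cost(x):
        b=corners(x); pp=np.vstack([proj(np.c_[b,np.full(4,h)]) for h in (0,.018)])
        h=cv2.convexHull(((pp+.5)*4*16).astype(np.int32)); T=np.zeros(big.shape,np.uint8); cv2.fillPoly(T,[h],255,shift=4,lineType=cv2.LINE_AA)
        return np.abs(T/255-big).sum()
    best=min((minimize(cost,x0+np.array([0,0,d]),method='Nelder-Mead',options=dict(initial_simplex=np.array(x0)+np.array([[0,0,d],[.006,0,d],[0,.006,d],[0,0,d+.05]]))) for d in (-.03,0.03,.1)),key=lambda r:r.fun)
    print(n,np.round(best.x,4),best.fun,cost(np.array(x0)))
    for h in(.0,.018): cv2.polylines(vis,[((proj(np.c_[corners(best.x),np.full(4,h)])+.5)*3).astype(int).reshape(-1,1,2)],True,(0,255,255),1)
cv2.imwrite('pics/tr.png',np.hstack([vis[520:900,300:590],vis[520:900,1060:1330]]))
E
python3 tray.py
cat > mv.py <<'E'
# python3 mv.py x y z yawdeg : shares from present pose
import sys; from h import *
from scipy.spatial.transform import Rotation as Ro
s=arm.observe(); R=Ro.from_rotvec(s['ee_rot']); x=R.as_matrix()[:,0]
print('now',np.round(s['position'],4),'yaw',round(np.degrees(np.arctan2(x[1],x[0])),2),'clk',s['clock'],'F',np.round(s['force'],2),'w',round(s['width'],3),'q',np.round(s['joints'],2))
a=[float(v) for v in sys.argv[1:]]
while a:
    t,a=a[:4],a[4:]
    T=Ro.from_euler('z',t[3],degrees=True)*Ro.from_euler('x',180,degrees=True)
    d=R.inv().apply(np.array(t[:3])-s['position'])/.5; r=(R.inv()*T).as_rotvec()/np.radians(60)
    print(t,np.round(d,4).tolist(),np.round(r,4).tolist())
E
python3 mv.py .4712 .1107 .15 -90.6  .4712 .1107 .017 -90.6
```

```text
blue [ 0.5094  0.3022 -0.1906] 2049.258700980392 2702.722794117647
red [ 0.503  -0.3102 -0.1854] 1579.4018382352942 1722.3963235294118
now [ 0.2782 -0.5591  0.2051] yaw -63.55 clk 0.1 F [-0.54  0.03 -0.24] w 1.001 q [ 1.01  0.44  0.03  1.57 -0.01  1.13 -0.08]
[0.4712, 0.1107, 0.15, -90.6] [-1.0273, -0.9424, 0.1116] [0.0005, 0.0013, 0.4509]
[0.4712, 0.1107, 0.017, -90.6] [-1.0269, -0.9425, 0.3776] [0.0005, 0.0013, 0.4509]
```

View pics/tr.png

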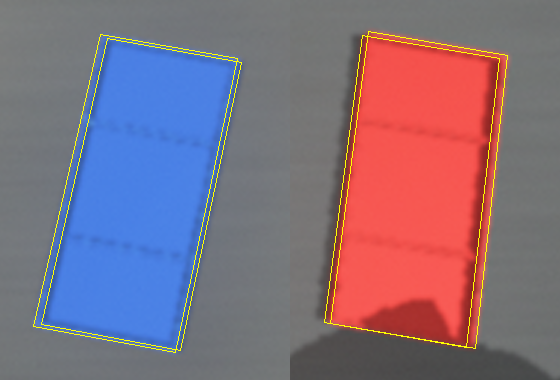

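The tray fits line up with the overlay: blue at (0.509, 0.302, −10.9°) and red at (0.503, −0.310, −10.6°). I'll take the orange box first.

```bash
python3 mv.py .4635 -.111 .14 -82.3
```

```text
now [ 0.2782 -0.5591  0.2051] yaw -63.55 clk 0.1 F [-0.54  0.03 -0.24] w 1.001 q [ 1.01  0.44  0.03  1.57 -0.01  1.13 -0.08]
[0.4635, -0.111, 0.14, -82.3] [-0.6372, -0.7311, 0.131] [0.0004, 0.0013, 0.3126]
```

Request:
play_rows:
  rows:
    - [[-0.32, -0.365, 0.06], [0, 0, 0.15], 1]
    - [[-0.637, -0.731, 0.131], [0, 0.001, 0.313], 1]
    - [[-0.637, -0.731, 0.131], [0, 0.001, 0.313], 1]
    - [[-0.637, -0.731, 0.131], [0, 0.001, 0.313], 1]
    - [[-0.637, -0.731, 0.131], [0, 0.001, 0.313], 1]
    - [[-0.637, -0.731, 0.131], [0, 0.001, 0.313], 1]
    - [[-0.637, -0.731, 0.131], [0, 0.001, 0.313], 1]
    - [[-0.637, -0.731, 0.131], [0, 0.001, 0.313], 1]
    - [[-0.637, -0.731, 0.131], [0, 0.001, 0.313], 1]
    - [[-0.637, -0.731, 0.131], [0, 0.001, 0.313], 1]
  newtons: 15

```text
clock: 1.1
position: [0.4643, -0.1085, 0.1399]
ee_rot: [2.367, -2.066, 0.001]
force: [1.0, 0.2, -0.3]
width: 0.998
```

Request:
play_rows:
  rows:
    - [[0, 0, 0], [0, 0, 0], 1]
    - [[0, 0, 0], [0, 0, 0], 1]
    - [[0, 0, 0], [0, 0, 0], 1]
    - [[0, 0, 0], [0, 0, 0], 1]

```text
clock: 1.5
position: [0.4633, -0.1131, 0.1404]
ee_rot: [2.362, -2.07, 0.002]
force: [-0.6, -0.5, -0.1]
width: 0.999
```

```bash
python3 - <<'E'
from h import *
shot('wrist','w1')
E
python3 mv.py .4635 -.111 .017 -82.3
```

```text
now [ 0.4634 -0.113   0.1404] yaw -82.47 clk 1.55 F [ 0.39 -0.69 -0.45] w 1.0 q [ 0.23  0.28 -0.13  2.    0.05  0.87 -1.36]
[0.4635, -0.111, 0.017, -82.3] [-0.0043, -0.0007, 0.2468] [-0.0001, -0.0014, -0.0028]
```

View pics/w1.png

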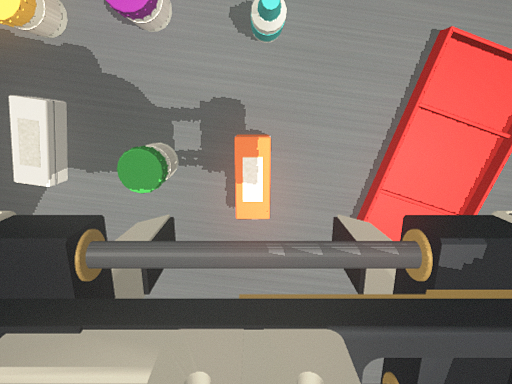

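The wrist view shows the orange box at (253,177), aligned with the jaws. I'll check positions with the wrist depth.

```bash
python3 - <<'E'
from m import *
H,S,V,z,reg=meas('w1')
reg('orange',(220,290,125,225),(z>.025)&(z<.04)); reg('grn',(110,180,135,195),(z>.058)&(z<.07)); reg('white',(5,75,90,190),(z>.028)&(z<.04))
reg('redc',(355,512,20,225),(z>.012)&(z<.022)&(S>120)); reg('drop',(245,290,0,45),(z>.06)&(z<.08)); reg('floor',(290,340,60,200),z>-.1)
E
```

```text
orange 2925 mean [ 0.4668 -0.1121  0.033 ] rect [ 463.7 -112.4] [88.  35.9] 8.3 z [0.0317 0.0331 0.0343]
grn 1695 mean [ 0.4666 -0.0107  0.0628] rect [465.9 -10.4] [41.2 41.6] 65.2 z [0.0612 0.0629 0.0641]
white 3433 mean [0.4744 0.1073 0.0328] rect [471.9 108.7] [37.6 87.1] 88.9 z [0.0305 0.033  0.0342]
redc 3142 mean [ 0.5373 -0.3007  0.0163] rect [ 520.7 -315.8] [117.7 205.3] 79.4 z [0.0124 0.017  0.0197]
drop 345 mean [ 0.6082 -0.1065  0.0696] rect [ 609.1 -106.3] [17.5 10.5] 88.0 z [0.0614 0.0715 0.0747]
floor 6968 mean [ 0.5192 -0.1725  0.001 ] rect [ 516.4 -174.6] [149.9  56.6] 9.5 z [-0.0002  0.001   0.0022]
```

Request:
play_rows:
  rows:
    - [[-0.002, 0, 0.09], [0, 0, 0], 1]
    - [[-0.002, 0, 0.17], [0, 0, 0], 1]
    - [[-0.002, 0, 0.22], [0, 0, 0], 1]
    - [[-0.002, 0, 0.247], [0, 0, 0], 1]
    - [[-0.002, 0, 0.247], [0, 0, 0], 1]
    - [[-0.002, 0, 0.247], [0, 0, 0], -1]
    - [[-0.002, 0, 0.247], [0, 0, 0], -1]
    - [[-0.002, 0, 0.247], [0, 0, 0], -1]
    - [[-0.002, 0, 0.247], [0, 0, 0], -1]
    - [[-0.002, 0, 0.247], [0, 0, 0], -1]

```text
clock: 2.55
position: [0.464, -0.1108, 0.0173]
ee_rot: [2.365, -2.068, 0.003]
force: [1.0, 0.8, 0.6]
width: 0.615
```

Request:
play_rows:
  rows:
    - [[0, 0, 0], [0, 0, 0], -1]
    - [[0, 0, 0], [0, 0, 0], -1]
    - [[0, 0, 0], [0, 0, 0], -1]
    - [[0, 0, 0], [0, 0, 0], -1]

```text
clock: 2.95
position: [0.4637, -0.1107, 0.0168]
ee_rot: [2.365, -2.067, 0.001]
force: [0.4, -0.1, -0.2]
width: 0.266
```

```bash
python3 mv.py .4635 -.113 .135 -82.3 .503 -.3102 .135 -10.6 .503 -.3102 .022 -10.6
```

```text
now [ 0.4637 -0.1107  0.0168] yaw -82.32 clk 2.95 F [ 0.45 -0.1  -0.23] w 0.266 q [ 0.21  0.46 -0.11  2.12  0.09  0.56 -1.41]
[0.4635, -0.113, 0.135, -82.3] [0.0048, 0.001, -0.2364] [-0.0001, -0.001, -0.0004]
[0.503, -0.3102, 0.135, -10.6] [0.4062, -0.0246, -0.236] [0.0006, -0.0009, -1.1954]
[0.503, -0.3102, 0.022, -10.6] [0.406, -0.0246, -0.01] [0.0006, -0.0009, -1.1954]
```

```bash
python3 - <<'E'
from h import *
shot('wrist','w2'); shot('top','t2'); print(arm.observe()['width'])
E
```

```text
0.17493416893592648
```

View pics/w2.png

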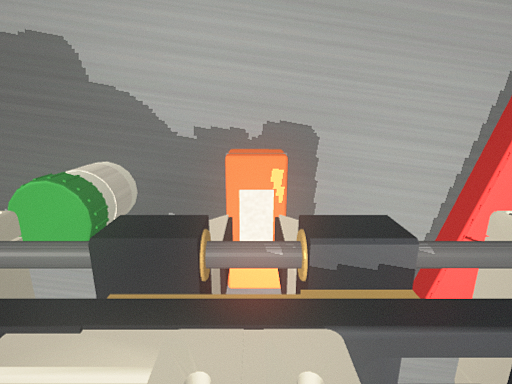

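The fingers flank the box at (255,230) and are still closing.

Request:
play_rows:
  rows:
    - [[0, 0, 0], [0, 0, 0], -1]
    - [[0, 0, 0], [0, 0, 0], -1]
    - [[0, 0, 0], [0, 0, 0], -1]

```text
clock: 3.35
position: [0.4637, -0.1108, 0.0168]
ee_rot: [2.365, -2.068, 0.001]
force: [-0.1, 0.2, -1.1]
width: -0.001
```

Request:
play_rows:
  rows:
    - [[0, 0, 0], [0, 0, 0], -1]
    - [[0, 0, 0], [0, 0, 0], -1]

```text
clock: 3.55
position: [0.4637, -0.1107, 0.0169]
ee_rot: [2.365, -2.067, 0.002]
force: [0.2, 0.5, -0.4]
width: 0.004
```

```bash
python3 - <<'E'
from h import *
shot('wrist','w3')
E
python3 mv.py .4635 -.113 .135 -82.3 .503 -.3102 .135 -10.6
```

```text
now [ 0.4637 -0.1107  0.0168] yaw -82.32 clk 3.6 F [-0.98  0.32  0.5 ] w 0.004 q [ 0.21  0.46 -0.11  2.12  0.09  0.56 -1.41]
[0.4635, -0.113, 0.135, -82.3] [0.0047, 0.001, -0.2364] [-0.0002, -0.001, -0.0004]
[0.503, -0.3102, 0.135, -10.6] [0.4061, -0.0246, -0.2359] [0.0005, -0.001, -1.1954]
```

View pics/w3.png

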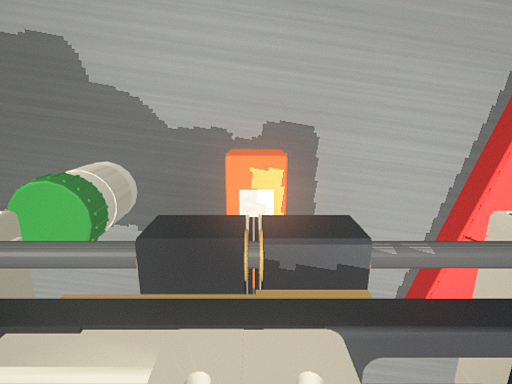

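The jaws shut fully without gripping the box. I'll find where the fingers really are from the camera depth.

```bash
python3 - <<'E'
from h import *
for f in('w2','w3'):
    im,W=cloud(f)
    for (u,v) in [(255,160),(270,180),(255,205),(235,210),(257,240),(257,270),(230,225),(285,225),(256,285),(200,230),(254,225),(250,230),(325,240),(170,225)]: print(f,u,v,im[v,u],np.round(W[v,u],4))
shot('top','t3')
im,d,c=shot('scene','s3')
E
```

```text
w2 255 160 [252 149  87] [ 0.5046 -0.1062  0.0336]
w2 270 180 [255 179 102] [ 0.4941 -0.1164  0.0328]
w2 255 205 [250 245 234] [ 0.4782 -0.1098  0.0339]
w2 235 210 [252 153  92] [ 0.4734 -0.0985  0.0333]
w2 257 240 [255 254 240] [ 0.4567 -0.114   0.0346]
w2 257 270 [255 216 118] [ 0.436  -0.1169  0.0334]
w2 230 225 [92 76 68] [ 0.4709 -0.0972  0.0512]
w2 285 225 [212 195 175] [ 0.4761 -0.1257  0.0546]
w2 256 285 [255 214 117] [ 0.4253 -0.1177  0.0333]
w2 200 230 [68 62 58] [ 0.4974 -0.0913  0.122 ]
w2 254 225 [249 244 233] [ 0.4658 -0.1109  0.034 ]
w2 250 230 [248 242 230] [ 0.4622 -0.109   0.0337]
w2 325 240 [86 82 83] [ 0.5007 -0.1246  0.1261]
w2 170 225 [59 62 59] [ 0.4958 -0.082   0.1177]
w3 255 160 [253 151  89] [ 0.5046 -0.1062  0.0335]
w3 270 180 [255 229 134] [ 0.4942 -0.1164  0.0334]
w3 255 205 [250 245 235] [ 0.4783 -0.1098  0.0339]
w3 235 210 [251 146  86] [ 0.473  -0.0985  0.0321]
w3 257 240 [80 65 63] [ 0.4725 -0.1113  0.0693]
w3 257 270 [62 62 62] [ 0.4652 -0.1121  0.0839]
w3 230 225 [84 68 61] [ 0.4986 -0.0992  0.1187]
w3 285 225 [97 76 69] [ 0.5003 -0.115   0.1179]
w3 256 285 [62 65 63] [ 0.4587 -0.1126  0.0852]
w3 200 230 [60 57 54] [ 0.497  -0.0912  0.1211]
w3 254 225 [170 156 143] [ 0.4726 -0.1099  0.0511]
w3 250 230 [89 71 63] [ 0.4726 -0.1079  0.0586]
w3 325 240 [86 83 84] [ 0.5012 -0.1243  0.1273]
w3 170 225 [53 53 52] [ 0.4963 -0.0822  0.1187]
```

View pics/s3.png

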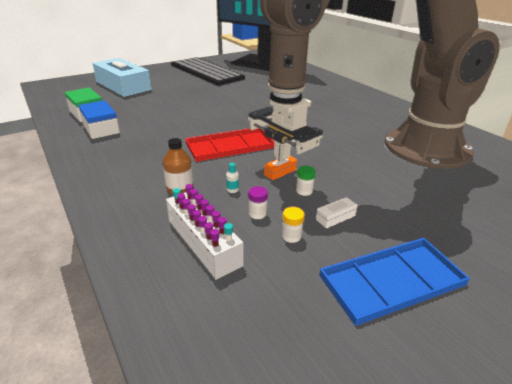

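View pics/t3.png

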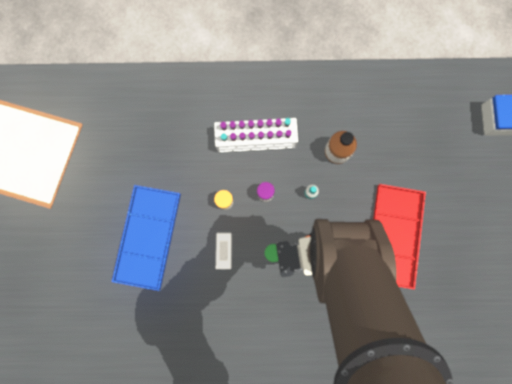

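The scene view shows the closed fingers standing just above the box top, so the tips are higher than the reported TCP implies. I'll measure the tip height.

```bash
python3 - <<'E'
from h import *
for f in('w1','w2','w3'):
    im,W=cloud(f); z=np.load(f'pics/{f}.npz')
    if f=='w1':
        for u in(125,140,155,165,365,385):
            print(f,u,[(v,*np.round(W[v,u],3)) for v in range(215,300,8)])
    else:
        for u in((222,228,288,294) if f=='w2' else (248,254,258)):
            print(f,u,[(v,*np.round(W[v,u],3)) for v in range(208,300,6)])
E
python3 - <<'E'
import cv2
i=cv2.imread('pics/s3.png'); cv2.imwrite('pics/s3c.png',cv2.resize(i[90:220,230:340],None,fx=5,fy=4.5,interpolation=cv2.INTER_CUBIC))
E
```

```text
w1 125 [(215, np.float64(0.396), np.float64(0.028), np.float64(0.001)), (223, np.float64(0.386), np.float64(0.028), np.float64(0.0)), (231, np.float64(0.376), np.float64(0.027), np.float64(0.001)), (239, np.float64(0.466), np.float64(-0.053), np.float64(0.195)), (247, np.float64(0.488), np.float64(-0.073), np.float64(0.244)), (255, np.float64(0.487), np.float64(-0.073), np.float64(0.246)), (263, np.float64(0.484), np.float64(-0.073), np.float64(0.245)), (271, np.float64(0.467), np.float64(-0.064), np.float64(0.223)), (279, np.float64(0.464), np.float64(-0.064), np.float64(0.223)), (287, np.float64(0.46), np.float64(-0.064), np.float64(0.223)), (295, np.float64(0.458), np.float64(-0.065), np.float64(0.225))]
w1 140 [(215, np.float64(0.398), np.float64(0.01), np.float64(0.002)), (223, np.float64(0.466), np.float64(-0.052), np.float64(0.176)), (231, np.float64(0.467), np.float64(-0.056), np.float64(0.187)), (239, np.float64(0.467), np.float64(-0.059), np.float64(0.195)), (247, np.float64(0.489), np.float64(-0.077), np.float64(0.244)), (255, np.float64(0.487), np.float64(-0.077), np.floa
[... 9789 characters left out ...]
oat64(0.473), np.float64(-0.112), np.float64(0.068)), (244, np.float64(0.494), np.float64(-0.108), np.float64(0.118)), (250, np.float64(0.493), np.float64(-0.108), np.float64(0.121)), (256, np.float64(0.492), np.float64(-0.108), np.float64(0.122)), (262, np.float64(0.49), np.float64(-0.108), np.float64(0.122)), (268, np.float64(0.487), np.float64(-0.109), np.float64(0.12)), (274, np.float64(0.464), np.float64(-0.113), np.float64(0.084)), (280, np.float64(0.461), np.float64(-0.113), np.float64(0.084)), (286, np.float64(0.458), np.float64(-0.114), np.float64(0.085)), (292, np.float64(0.486), np.float64(-0.109), np.float64(0.13)), (298, np.float64(0.485), np.float64(-0.109), np.float64(0.132))]
```

View pics/s3c.png

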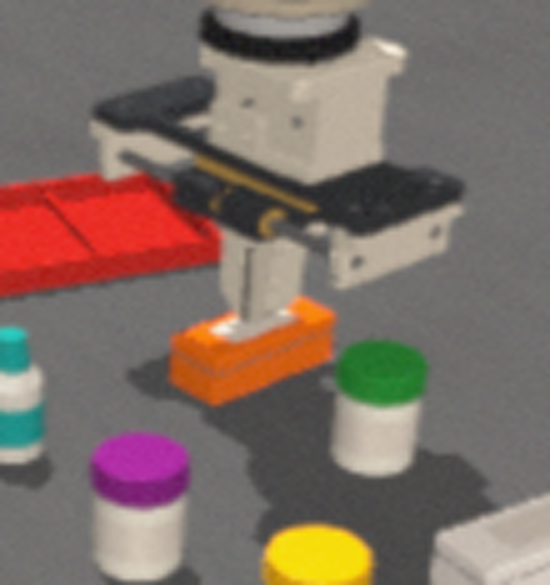

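```bash
python3 - <<'E'
from h import *
im,W=cloud('w1')
for u in (140,150,160,170,350,360,370):
    c=W[:,u]; print(u,[(v,*np.round(c[v],3).tolist()) for v in range(205,240) if c[v,2]>.12][:3])
im,W=cloud('s3')
for v in range(148,172,2): print(v,[(u,*im[v,u].tolist(),*np.round(W[v,u],3).tolist()) for u in (277,281,285,289)])
E
```

```text
140 [(222, 0.466, -0.051, 0.174), (223, 0.466, -0.052, 0.176), (224, 0.466, -0.053, 0.177)]
150 [(220, 0.466, -0.056, 0.17), (221, 0.467, -0.057, 0.173), (222, 0.466, -0.057, 0.174)]
160 [(217, 0.467, -0.06, 0.167), (218, 0.467, -0.06, 0.167), (219, 0.468, -0.061, 0.171)]
170 [(217, 0.466, -0.064, 0.162), (218, 0.466, -0.065, 0.164), (219, 0.466, -0.065, 0.166)]
350 [(218, 0.481, -0.165, 0.168), (219, 0.481, -0.164, 0.17), (220, 0.481, -0.164, 0.171)]
360 [(220, 0.481, -0.169, 0.171), (221, 0.481, -0.169, 0.173), (222, 0.481, -0.168, 0.174)]
370 [(223, 0.482, -0.173, 0.176), (224, 0.482, -0.173, 0.176), (225, 0.482, -0.172, 0.179)]
148 [(277, 166, 157, 141, 0.477, -0.117, 0.071), (281, 165, 156, 141, 0.473, -0.104, 0.076), (285, 181, 170, 152, 0.471, -0.092, 0.081), (289, 181, 170, 152, 0.456, -0.094, 0.076)]
150 [(277, 168, 159, 143, 0.477, -0.116, 0.065), (281, 166, 155, 139, 0.474, -0.103, 0.071), (285, 180, 168, 152, 0.471, -0.091, 0.075), (289, 180, 169, 152, 0.456, -0.094, 0.07)]
152 [(277, 168, 157, 144, 0.476, -0.117, 0.059), (281, 164, 155, 139, 0.477, -0.099, 0.067), (285, 
[... 958 characters left out ...]
01, 0.029)]
164 [(277, 180, 166, 154, 0.482, -0.106, 0.031), (281, 191, 136, 109, 0.472, -0.102, 0.03), (285, 208, 93, 26, 0.463, -0.097, 0.03), (289, 211, 95, 30, 0.447, -0.1, 0.024)]
166 [(277, 198, 104, 58, 0.487, -0.098, 0.031), (281, 214, 94, 19, 0.479, -0.093, 0.03), (285, 209, 93, 16, 0.463, -0.096, 0.024), (289, 182, 98, 50, 0.45, -0.096, 0.02)]
168 [(277, 216, 94, 19, 0.492, -0.092, 0.03), (281, 200, 91, 21, 0.477, -0.094, 0.024), (285, 189, 90, 37, 0.462, -0.098, 0.017), (289, 209, 95, 19, 0.448, -0.098, 0.012)]
170 [(277, 202, 95, 34, 0.492, -0.092, 0.024), (281, 198, 97, 41, 0.478, -0.093, 0.019), (285, 209, 94, 26, 0.463, -0.095, 0.013), (289, 209, 91, 15, 0.447, -0.098, 0.006)]
```

The closed tips sit at about z = 0.038 while the reported TCP z is 0.017, so the tips should be at 0.009. The two wrist views and the scene view agree that the real tool is about 29 mm higher than the reported TCP; x and y look right. I'll take 29 mm off commanded z, reopen, and approach slowly.

Request:
play_rows:
  rows:
    - [[0, 0, 0], [0, 0, 0], 0.4]
    - [[0, 0, 0], [0, 0, 0], 0.4]
    - [[0, 0, 0], [0, 0, 0], 0.4]
    - [[0, 0, 0], [0, 0, 0], 0.4]
    - [[0, 0, 0], [0, 0, 0], 0.4]
    - [[0, 0, 0], [0, 0, 0], 0.4]
    - [[0, 0, 0], [0, 0, 0], 0.4]
    - [[0, 0, 0], [0, 0, 0], 0.4]
    - [[0.003, 0, 0.02], [0, 0, 0], 0.4]
    - [[0.003, 0, 0.02], [0, 0, 0], 0.4]

```text
clock: 4.7
position: [0.4632, -0.1123, 0.0057]
ee_rot: [2.364, -2.067, -0.0]
force: [0.1, -0.8, 0.1]
width: 0.702
```

Request:
play_rows:
  rows:
    - [[0, 0, 0.01], [0, 0, 0], 0.4]
    - [[0, 0, 0.02], [0, 0, 0], 0.4]
    - [[0, 0, 0.03], [0, 0, 0], 0.4]
    - [[0, 0, 0.036], [0, 0, 0], 0.4]
    - [[0, 0, 0.036], [0, 0, 0], 0.4]

```text
clock: 5.2
position: [0.4636, -0.1121, -0.0117]
ee_rot: [2.364, -2.067, 0.0]
force: [0.2, -0.2, -0.4]
width: 0.7
```

```bash
python3 - <<'E'
from h import *
shot('scene','s4')
im,W=cloud('s4')
i=cv2.imread('pics/s4.png'); cv2.imwrite('pics/s4c.png',cv2.resize(i[90:220,230:340],None,fx=5,fy=4.5,interpolation=cv2.INTER_CUBIC))
E
python3 mv.py
```

```text
now [ 0.4638 -0.1122 -0.0114] yaw -82.32 clk 5.25 F [-0.36 -0.2   0.07] w 0.699 q [ 0.2   0.52 -0.1   2.13  0.11  0.5  -1.42]
```

View pics/s4c.png

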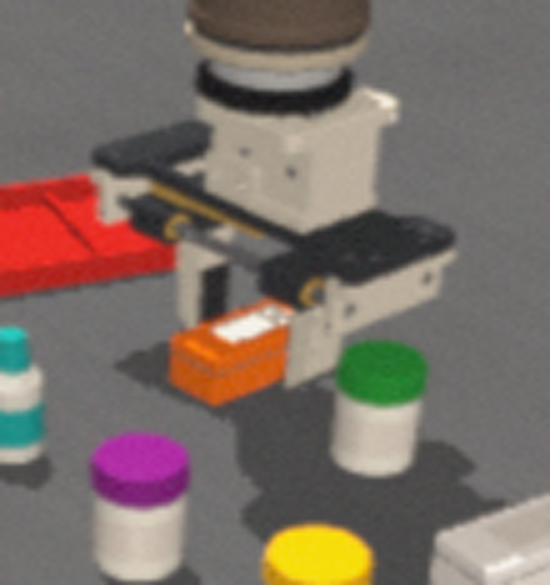

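The fingers now straddle the box with tips a little above the bench. Closing.

Request:
play_rows:
  rows:
    - [[0, 0, 0], [0, 0, 0], -1]
    - [[0, 0, 0], [0, 0, 0], -1]
    - [[0, 0, 0], [0, 0, 0], -1]
    - [[0, 0, 0], [0, 0, 0], -1]
    - [[0, 0, 0], [0, 0, 0], -1]
    - [[0, 0, 0], [0, 0, 0], -1]
    - [[0, 0, 0], [0, 0, 0], -1]

```text
clock: 5.95
position: [0.464, -0.1123, -0.0111]
ee_rot: [2.365, -2.068, 0.002]
force: [-1.2, -0.0, 2.6]
width: 0.393
```

```bash
python3 mv.py .4638 -.112 .1 -82.3 .503 -.3102 .1 -46 .503 -.3102 .1 -10.6
```

```text
now [ 0.464  -0.1123 -0.0111] yaw -82.33 clk 5.95 F [-1.2  -0.02  2.59] w 0.393 q [ 0.2   0.52 -0.1   2.13  0.11  0.5  -1.42]
[0.4638, -0.112, 0.1, -82.3] [-0.0004, 0.0002, -0.2221] [-0.0003, -0.0011, -0.0005]
[0.503, -0.3102, 0.1, -46.0] [0.403, -0.0246, -0.2217] [0.0, -0.0011, -0.6055]
[0.503, -0.3102, 0.1, -10.6] [0.403, -0.0246, -0.2217] [0.0004, -0.0011, -1.1955]
```

Gripped: 0.393 × 92 mm = 36 mm. Lifting and carrying.

Request:
play_rows:
  rows:
    - [[0, 0, -0.05], [0, 0, 0], -1]
    - [[0, 0, -0.14], [0, 0, 0], -1]
    - [[0.05, -0.002, -0.21], [0, 0, -0.1], -1]
    - [[0.12, -0.006, -0.222], [0, 0, -0.2], -1]
    - [[0.2, -0.012, -0.222], [0, 0, -0.3], -1]
    - [[0.28, -0.018, -0.222], [0, 0, -0.4], -1]
    - [[0.35, -0.022, -0.222], [0, 0, -0.5], -1]
    - [[0.39, -0.024, -0.222], [0, 0, -0.6], -1]
    - [[0.403, -0.025, -0.222], [0, -0.001, -0.7], -1]
    - [[0.403, -0.025, -0.222], [0, -0.001, -0.8], -1]

```text
clock: 6.95
position: [0.5027, -0.312, 0.0995]
ee_rot: [3.002, -0.924, -0.001]
force: [0.5, 1.1, -0.3]
width: 0.391
```

```bash
python3 mv.py .503 -.3102 .1 -10.6
```

```text
now [ 0.5027 -0.312   0.0995] yaw -34.22 clk 6.95 F [ 0.51  1.14 -0.35] w 0.391 q [ 0.66  0.51 -0.28  1.76  0.17  0.9  -0.29]
[0.503, -0.3102, 0.1, -10.6] [-0.0014, -0.0033, -0.001] [0.0006, 0.0006, -0.3937]
```

Request:
play_rows:
  rows:
    - [[-0.001, -0.003, 0], [0, 0, -0.14], -1]
    - [[-0.001, -0.003, 0], [0, 0, -0.28], -1]
    - [[-0.001, -0.003, 0], [0, 0, -0.394], -1]
    - [[-0.001, -0.003, 0], [0, 0, -0.394], -1]
    - [[-0.001, -0.003, 0.07], [0, 0, -0.394], -1]
    - [[-0.001, -0.003, 0.13], [0, 0, -0.394], -1]
    - [[-0.001, -0.003, 0.17], [0, 0, -0.394], -1]
    - [[-0.001, -0.003, 0.17], [0, 0, -0.394], -1]

```text
clock: 7.75
position: [0.5013, -0.3076, 0.0122]
ee_rot: [-3.126, 0.297, 0.008]
force: [0.2, 0.6, -0.3]
width: 0.394
```

```bash
python3 - <<'E'
from h import *
shot('wrist','w5')
E
python3 mv.py .503 -.3102 -.006 -10.6
```

```text
now [ 0.5026 -0.3081  0.014 ] yaw -10.83 clk 7.8 F [-0.19 -0.25  0.57] w 0.393 q [ 0.7   0.63 -0.35  1.82  0.3   0.75  0.  ]
[0.503, -0.3102, -0.006, -10.6] [0.0017, 0.004, 0.0401] [-0.0006, 0.0028, -0.0038]
```

View pics/w5.png

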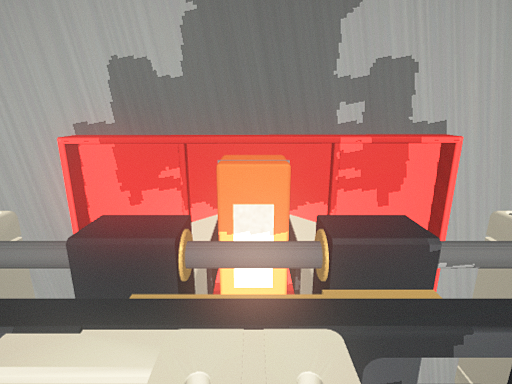

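The orange box at (254,220) is centred between the ribs at u = 185 and 333, and clear of the far wall at v ≈ 140. Lowering.

Request:
play_rows:
  rows:
    - [[0.002, 0.002, 0.012], [0, 0, 0], -1]
    - [[0.002, 0.002, 0.024], [0, 0, 0], -1]
    - [[0.002, 0.002, 0.034], [0, 0, 0], -1]
    - [[0.002, 0.002, 0.038], [0, 0, 0], -1]
    - [[0.002, 0.002, 0.04], [0, 0, 0], -1]
    - [[0.002, 0.002, 0.04], [0, 0, 0], -1]

```text
clock: 8.4
position: [0.5044, -0.3098, -0.0049]
ee_rot: [3.128, -0.293, -0.0]
force: [1.7, 0.2, -0.3]
width: 0.392
```

Request:
play_rows:
  rows:
    - [[0, 0, 0.002], [0, 0, 0], -1]
    - [[0, 0, 0.003], [0, 0, 0], -1]
    - [[0, 0, 0.003], [0, 0, 0], -1]

```text
clock: 8.7
position: [0.5044, -0.3098, -0.0065]
ee_rot: [3.128, -0.293, -0.0]
force: [-0.1, 0.4, -0.3]
width: 0.394
```

Request:
play_rows:
  rows:
    - [[0, 0, 0.001], [0, 0, 0], -1]
    - [[0, 0, 0.002], [0, 0, 0], -1]
    - [[0, 0, 0.002], [0, 0, 0], -1]

```text
clock: 9.0
position: [0.5044, -0.3098, -0.007]
ee_rot: [3.128, -0.292, -0.0]
force: [-2.6, 0.5, 5.3]
width: 0.391
```

Contact at 5 N. Releasing with a small opening and then lifting.

Request:
play_rows:
  rows:
    - [[0, 0, 0], [0, 0, 0], 0.1]
    - [[0, 0, 0], [0, 0, 0], 0.1]
    - [[0, 0, 0], [0, 0, 0], 0.1]
    - [[0, 0, 0], [0, 0, 0], 0.1]
    - [[0, 0, -0.04], [0, 0, 0], 0.1]
    - [[0, 0, -0.1], [0, 0, 0], 0.5]
    - [[0, 0, -0.2], [0, 0, 0], 0.5]
    - [[0, 0, -0.28], [0, 0, 0], 0.5]
    - [[0, 0, -0.28], [0, 0, 0], 0.5]
    - [[0, 0, -0.28], [0, 0, 0], 0.5]

```text
clock: 10.0
position: [0.5049, -0.3102, 0.1334]
ee_rot: [3.127, -0.293, 0.003]
force: [-0.0, -0.6, -0.8]
width: 0.751
```

```bash
python3 - <<'E'
from h import *
shot('wrist','w6')
E
python3 mv.py .4715 .1095 .13 -90.8 .4715 .1095 .03 -90.8
```

```text
now [ 0.5039 -0.3097  0.132 ] yaw -10.69 clk 10.05 F [0.49 0.32 0.15] w 0.746 q [ 0.74  0.49 -0.4   1.72  0.22  0.98  0.07]
[0.4715, 0.1095, 0.13, -90.8] [-0.2193, -0.8119, 0.004] [0.0007, 0.0004, 1.3351]
[0.4715, 0.1095, 0.03, -90.8] [-0.2191, -0.812, 0.204] [0.0007, 0.0004, 1.3351]
```

View pics/w6.png

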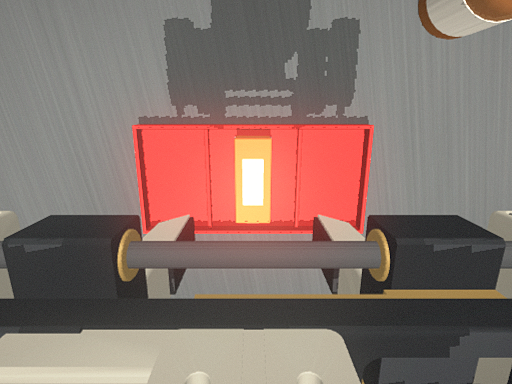

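The orange box sits in the middle compartment at (253,180), between the ribs at u = 210 and 298. Next is the white box.

Request:
play_rows:
  rows:
    - [[-0.02, -0.09, 0], [0, 0, 0.14], 0.5]
    - [[-0.05, -0.18, 0], [0, 0, 0.28], 0.5]
    - [[-0.07, -0.27, 0], [0, 0, 0.42], 0.5]
    - [[-0.1, -0.36, 0], [0, 0, 0.56], 0.5]
    - [[-0.12, -0.45, 0], [0, 0, 0.7], 0.5]
    - [[-0.15, -0.54, 0], [0, 0, 0.84], 0.5]
    - [[-0.17, -0.63, 0], [0, 0, 0.98], 0.5]
    - [[-0.195, -0.72, 0], [0, 0, 1], 0.5]
    - [[-0.219, -0.812, 0.004], [0, 0, 1], 0.5]
    - [[-0.219, -0.812, 0.004], [0, 0, 1], 0.5]

```text
clock: 11.05
position: [0.4699, 0.1171, 0.1292]
ee_rot: [-2.571, 1.804, 0.006]
force: [0.1, -1.0, -0.0]
width: 0.75
```

```bash
python3 mv.py .4715 .1095 .13 -90.8
```

```text
now [0.4699 0.1171 0.1292] yaw -70.1 clk 11.05 F [ 0.1  -1.01 -0.04] w 0.75 q [-0.09  0.32 -0.33  1.98  0.13  0.86 -1.71]
[0.4715, 0.1095, 0.13, -90.8] [0.0153, 0.0022, -0.0016] [0.002, 0.003, 0.345]
```

Request:
play_rows:
  rows:
    - [[0.008, 0.001, 0], [0, 0, 0.14], 0.5]
    - [[0.008, 0.001, 0], [0, 0, 0.28], 0.5]
    - [[0.008, 0.001, 0], [0, 0, 0.345], 0.5]
    - [[0.008, 0.001, 0], [0, 0, 0.345], 0.5]
    - [[0.008, 0.001, 0], [0, 0, 0.345], 0.5]

```text
clock: 11.55
position: [0.4722, 0.1052, 0.1295]
ee_rot: [2.196, -2.244, -0.001]
force: [-0.3, -0.7, 0.2]
width: 0.749
```

```bash
python3 - <<'E'
from m import *
shot('wrist','w7')
H,S,V,z,reg=meas('w7')
v,u=np.indices(z.shape)
reg('white',(180,330,60,214),(z>.026)&(z<.04)); reg('grn',(330,512,60,214),(z>.056)&(z<.07)); reg('yel',(150,330,0,120),(z>.056)&(z<.07))
E
python3 mv.py .4715 .1095 -.0114 -90.8
```

```text
white 2882 mean [0.4823 0.1089 0.0332] rect [512.2 109. ] [ 36.  142.6] 89.4 z [0.0318 0.0333 0.0346]
grn 1725 mean [ 0.4679 -0.008   0.0628] rect [468.1  -9. ] [39.1 41.7] 2.5 z [0.0594 0.0631 0.0643]
yel 2515 mean [0.5938 0.1073 0.0629] rect [593.9 107.2] [41.8 42.2] 0.7 z [0.0614 0.063  0.0643]
now [0.4724 0.1052 0.1297] yaw -91.26 clk 11.6 F [-1.26  0.25  0.72] w 0.751 q [-0.14  0.31 -0.24  1.99  0.1   0.86 -2.02]
[0.4715, 0.1095, -0.0114, -90.8] [-0.0087, 0.0015, 0.2822] [0.0017, -0.0006, -0.0077]
```

View pics/w7.png

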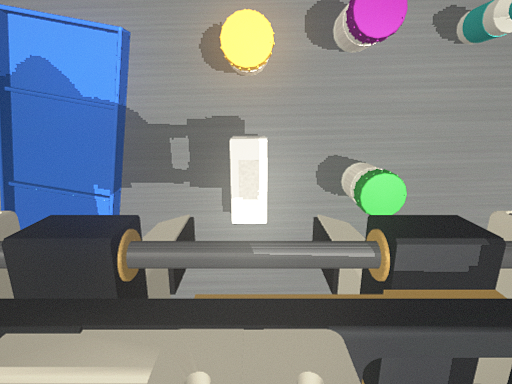

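The white box is at (248,180), aligned with the jaws. Descending.

Request:
play_rows:
  rows:
    - [[-0.008, 0.001, 0.08], [0, 0, 0], 0.5]
    - [[-0.008, 0.001, 0.16], [0, 0, 0], 0.5]
    - [[-0.008, 0.001, 0.22], [0, 0, 0], 0.5]
    - [[-0.008, 0.001, 0.26], [0, 0, 0], 0.5]
    - [[-0.008, 0.001, 0.282], [0, 0, 0], 0.5]
    - [[-0.008, 0.001, 0.282], [0, 0, 0], 0.5]
    - [[-0.008, 0.001, 0.282], [0, 0, 0], -1]
    - [[-0.008, 0.001, 0.282], [0, 0, 0], -1]
    - [[-0.008, 0.001, 0.282], [0, 0, 0], -1]
    - [[-0.008, 0.001, 0.282], [0, 0, 0], -1]

```text
clock: 12.6
position: [0.473, 0.1096, -0.0098]
ee_rot: [-2.194, 2.248, -0.001]
force: [0.3, 0.3, -0.0]
width: 0.452
```

Request:
play_rows:
  rows:
    - [[0, 0, 0], [0, 0, 0], -1]
    - [[0, 0, 0], [0, 0, 0], -1]
    - [[0, 0, 0], [0, 0, 0], -1]
    - [[0, 0, 0], [0, 0, 0], -1]

```text
clock: 13.0
position: [0.4729, 0.1096, -0.01]
ee_rot: [-2.194, 2.248, -0.001]
force: [-0.8, -0.8, 6.5]
width: 0.392
```

```bash
python3 mv.py .4715 .1095 .1 -90.8 .5094 .3022 .1 -51  .5094 .3022 .1 -10.9
```

```text
now [ 0.4729  0.1096 -0.01  ] yaw -91.39 clk 13.0 F [-0.77 -0.83  6.5 ] w 0.392 q [-0.19  0.53 -0.19  2.11  0.19  0.52 -2.12]
[0.4715, 0.1095, 0.1, -90.8] [0.0002, 0.0026, -0.2201] [-0.0005, -0.0001, -0.0098]
[0.5094, 0.3022, 0.1, -51.0] [-0.3869, -0.0639, -0.2201] [-0.0005, -0.0002, -0.6731]
[0.5094, 0.3022, 0.1, -10.9] [-0.3869, -0.0639, -0.2201] [-0.0004, -0.0004, -1.3414]
```

Request:
play_rows:
  rows:
    - [[0, 0, -0.05], [0, 0, 0], -1]
    - [[0, 0, -0.14], [0, 0, -0.1], -1]
    - [[-0.05, -0.008, -0.21], [0, 0, -0.2], -1]
    - [[-0.12, -0.02, -0.22], [0, 0, -0.33], -1]
    - [[-0.2, -0.033, -0.22], [0, 0, -0.46], -1]
    - [[-0.28, -0.046, -0.22], [0, 0, -0.59], -1]
    - [[-0.34, -0.056, -0.22], [0, 0, -0.72], -1]
    - [[-0.38, -0.063, -0.22], [0, 0, -0.85], -1]
    - [[-0.387, -0.064, -0.22], [0, 0, -0.95], -1]
    - [[-0.387, -0.064, -0.22], [0, 0, -0.95], -1]

```text
clock: 14.0
position: [0.5088, 0.3031, 0.099]
ee_rot: [3.002, -0.924, -0.002]
force: [-0.5, -0.3, -0.5]
width: 0.39
```

```bash
python3 mv.py .5094 .3022 .015 -10.9
```

```text
now [0.5088 0.3031 0.099 ] yaw -34.21 clk 14.0 F [-0.47 -0.34 -0.52] w 0.39 q [-0.28  0.54 -0.49  1.75  0.31  0.93 -1.5 ]
[0.5094, 0.3022, 0.015, -10.9] [0.0022, 0.0007, 0.1681] [0.0002, 0.0011, -0.3886]
```

Request:
play_rows:
  rows:
    - [[0.001, 0.001, 0], [0, 0, -0.14], -1]
    - [[0.001, 0.001, 0], [0, 0, -0.28], -1]
    - [[0.001, 0.001, 0], [0, 0, -0.389], -1]
    - [[0.001, 0.001, 0], [0, 0, -0.389], -1]
    - [[0.001, 0.001, 0.07], [0, 0, -0.389], -1]
    - [[0.001, 0.001, 0.13], [0, 0, -0.389], -1]
    - [[0.001, 0.001, 0.168], [0, 0, -0.389], -1]
    - [[0.001, 0.001, 0.168], [0, 0, -0.389], -1]
    - [[0.001, 0.001, 0.168], [0, 0, -0.389], -1]

```text
clock: 14.9
position: [0.5093, 0.3013, 0.0158]
ee_rot: [3.126, -0.307, -0.001]
force: [-0.2, -0.3, 0.3]
width: 0.389
```

```bash
python3 - <<'E'
from h import *
shot('wrist','w8')
E
python3 mv.py .5094 .3022 -.0045 -10.9
```

```text
now [0.5099 0.3018 0.0165] yaw -11.19 clk 14.95 F [ 0.44  1.32 -0.62] w 0.392 q [-0.26  0.66 -0.54  1.81  0.46  0.8  -1.22]
[0.5094, 0.3022, -0.0045, -10.9] [-0.0011, -0.0005, 0.042] [-0.0006, -0.0007, -0.0049]
```

View pics/w8.png

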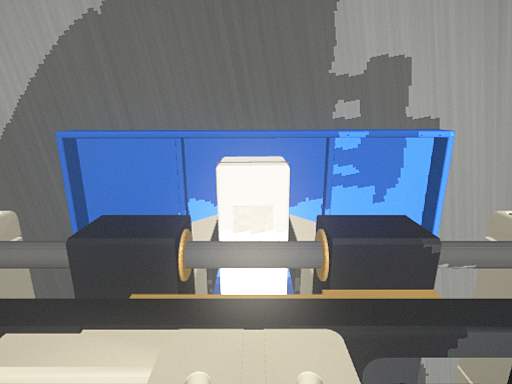

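The white box at (253,210) is centred between the ribs at u = 182 and 328. Lowering.

Request:
play_rows:
  rows:
    - [[0, 0, 0.012], [0, 0, 0], -1]
    - [[0, 0, 0.024], [0, 0, 0], -1]
    - [[0, 0, 0.034], [0, 0, 0], -1]
    - [[0, 0, 0.04], [0, 0, 0], -1]
    - [[0, 0, 0.042], [0, 0, 0], -1]
    - [[0, 0, 0.042], [0, 0, 0], -1]

```text
clock: 15.55
position: [0.5092, 0.3015, -0.0056]
ee_rot: [3.127, -0.302, -0.001]
force: [0.6, 0.1, -1.4]
width: 0.389
```

Request:
play_rows:
  rows:
    - [[0, 0, 0.001], [0, 0, 0], -1]
    - [[0, 0, 0.002], [0, 0, 0], -1]
    - [[0, 0, 0.002], [0, 0, 0], -1]

```text
clock: 15.85
position: [0.5094, 0.3017, -0.006]
ee_rot: [-3.127, 0.302, -0.0]
force: [-1.8, -2.0, 4.6]
width: 0.392
```

Request:
play_rows:
  rows:
    - [[0, 0, 0], [0, 0, 0], 0.1]
    - [[0, 0, 0], [0, 0, 0], 0.1]
    - [[0, 0, 0], [0, 0, 0], 0.1]
    - [[0, 0, 0], [0, 0, 0], 0.1]
    - [[0, 0, -0.04], [0, 0, 0], 0.1]
    - [[0, 0, -0.1], [0, 0, 0], 0.6]
    - [[0, 0, -0.2], [0, 0, 0], 0.6]
    - [[0, 0, -0.28], [0, 0, 0], 0.6]
    - [[0, 0, -0.28], [0, 0, 0], 0.6]
    - [[0, 0, -0.28], [0, 0, 0], 0.6]

```text
clock: 16.85
position: [0.5099, 0.3017, 0.1342]
ee_rot: [-3.126, 0.303, -0.003]
force: [-0.9, -0.3, -0.7]
width: 0.801
```

```bash
python3 - <<'E'
from h import *
shot('wrist','w9')
E
python3 mv.py .612 .007 .13 -45
```

```text
now [0.5092 0.301  0.1329] yaw -11.06 clk 16.9 F [ 0.    0.49 -1.09] w 0.797 q [-0.2   0.53 -0.61  1.71  0.35  1.02 -1.13]
[0.612, 0.007, 0.13, -45.0] [0.3146, 0.5376, 0.0063] [0.0009, -0.0, 0.5657]
```

View pics/w9.png

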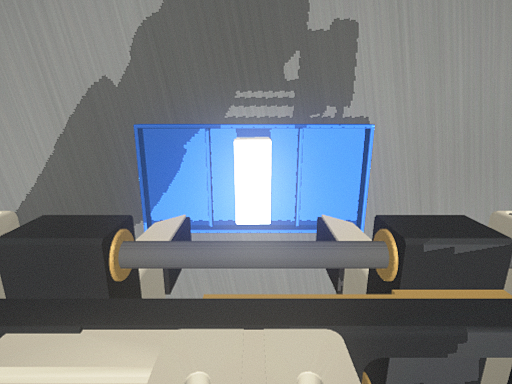

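The white box is in the blue tray's middle compartment at (253,180). Next is the purple pot.

Request:
play_rows:
  rows:
    - [[0.045, 0.077, 0], [0, 0, 0.1], 1]
    - [[0.09, 0.154, 0], [0, 0, 0.2], 1]
    - [[0.135, 0.231, 0], [0, 0, 0.3], 1]
    - [[0.18, 0.308, 0], [0, 0, 0.4], 1]
    - [[0.225, 0.385, 0], [0, 0, 0.5], 1]
    - [[0.27, 0.46, 0.003], [0, 0, 0.566], 1]
    - [[0.315, 0.538, 0.006], [0, 0, 0.566], 1]
    - [[0.315, 0.538, 0.006], [0, 0, 0.566], 1]
    - [[0.315, 0.538, 0.006], [0, 0, 0.566], 1]
    - [[0.315, 0.538, 0.006], [0, 0, 0.566], 1]

```text
clock: 17.9
position: [0.6114, 0.0086, 0.1293]
ee_rot: [2.903, -1.2, -0.004]
force: [0.0, -0.6, 0.5]
width: 0.998
```

```bash
python3 - <<'E'
from m import *
shot('wrist','w10')
H,S,V,z,reg=meas('w10')
reg('any',(180,330,60,214),(z>.058)&(z<.07)&(S>100))
E
python3 mv.py .612 .007 .013 -45
```

```text
any 1727 mean [0.614  0.009  0.0631] rect [605.8  39.6] [ 41.5 110.3] 13.7 z [0.0616 0.0632 0.0644]
now [0.6115 0.0091 0.1297] yaw -44.87 clk 17.95 F [-0.33 -0.25  0.68] w 1.0 q [ 0.19  0.52 -0.43  1.67  0.25  1.   -1.1 ]
[0.612, 0.007, 0.013, -45.0] [0.004, 0.0021, 0.2333] [0.0008, 0.0016, 0.0022]
```

View pics/w10.png

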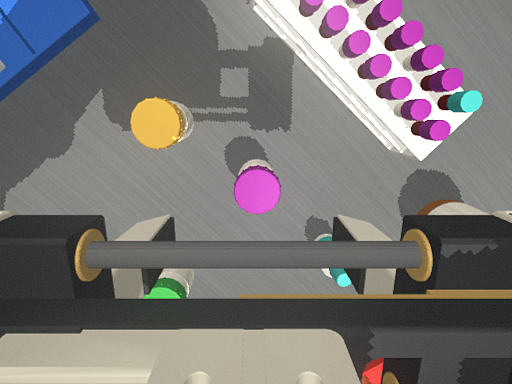

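The purple cap is at (257,190), centred on the jaw axis. Descending.

Request:
play_rows:
  rows:
    - [[0.004, 0, 0.07], [0, 0, 0], 1]
    - [[0.004, 0, 0.14], [0, 0, 0], 1]
    - [[0.004, 0, 0.2], [0, 0, 0], 1]
    - [[0.004, 0, 0.233], [0, 0, 0], 1]
    - [[0.004, 0, 0.233], [0, 0, 0], 1]
    - [[0.004, 0, 0.233], [0, 0, 0], -1]
    - [[0.004, 0, 0.233], [0, 0, 0], -1]
    - [[0.004, 0, 0.233], [0, 0, 0], -1]
    - [[0.004, 0, 0.233], [0, 0, 0], -1]
    - [[0.004, 0, 0.233], [0, 0, 0], -1]

```text
clock: 18.95
position: [0.6141, 0.0058, 0.0146]
ee_rot: [-2.902, 1.203, -0.001]
force: [0.2, -0.1, -0.2]
width: 0.617
```

Request:
play_rows:
  rows:
    - [[0, 0, 0], [0, 0, 0], -1]
    - [[0, 0, 0], [0, 0, 0], -1]
    - [[0, 0, 0], [0, 0, 0], -1]
    - [[0, 0, 0], [0, 0, 0], -1]
    - [[0, 0, 0], [0, 0, 0], -1]

```text
clock: 19.45
position: [0.6139, 0.0059, 0.014]
ee_rot: [2.902, -1.202, -0.0]
force: [-0.9, -0.7, 2.2]
width: 0.453
```

```bash
python3 mv.py .612 .007 .15 -45 .5909 .2865 .15 -45
```

```text
now [0.6139 0.0059 0.014 ] yaw -45.01 clk 19.45 F [-0.89 -0.74  2.25] w 0.453 q [ 0.16  0.66 -0.38  1.76  0.33  0.78 -1.17]
[0.612, 0.007, 0.15, -45.0] [-0.0042, 0.0011, -0.2719] [0.0002, -0.0, -0.0002]
[0.5909, 0.2865, 0.15, -45.0] [-0.4294, -0.3643, -0.272] [0.0002, -0.0, -0.0002]
```

Gripped on the cap (41.7 mm). Lift and carry.

Request:
play_rows:
  rows:
    - [[0, 0, -0.05], [0, 0, 0], -1]
    - [[0, 0, -0.14], [0, 0, 0], -1]
    - [[0, 0, -0.22], [0, 0, 0], -1]
    - [[-0.04, -0.03, -0.265], [0, 0, 0], -1]
    - [[-0.1, -0.085, -0.272], [0, 0, 0], -1]
    - [[-0.16, -0.136, -0.272], [0, 0, 0], -1]
    - [[-0.22, -0.187, -0.272], [0, 0, 0], -1]
    - [[-0.28, -0.238, -0.272], [0, 0, 0], -1]
    - [[-0.34, -0.289, -0.272], [0, 0, 0], -1]
    - [[-0.4, -0.34, -0.272], [0, 0, 0], -1]

```text
clock: 20.45
position: [0.5922, 0.2689, 0.1497]
ee_rot: [2.902, -1.202, -0.0]
force: [0.9, 1.4, -0.5]
width: 0.451
```

Request:
play_rows:
  rows:
    - [[-0.03, -0.024, 0], [0, 0, 0], -1]
    - [[-0.03, -0.024, 0], [0, 0, 0], -1]
    - [[-0.03, -0.024, 0], [0, 0, 0], -1]

```text
clock: 20.75
position: [0.5903, 0.2865, 0.1495]
ee_rot: [2.902, -1.201, -0.0]
force: [0.0, -0.5, -0.7]
width: 0.45
```

```bash
python3 mv.py .5909 .2865 .04 -45  .5909 .2865 .020 -45
```

```text
now [0.5903 0.2865 0.1495] yaw -44.96 clk 20.75 F [ 0.05 -0.53 -0.69] w 0.45 q [-0.25  0.58 -0.45  1.53  0.27  1.1  -1.54]
[0.5909, 0.2865, 0.04, -45.0] [0.0009, -0.0011, 0.219] [0.0011, -0.0002, 0.0007]
[0.5909, 0.2865, 0.02, -45.0] [0.0009, -0.0012, 0.259] [0.0011, -0.0002, 0.0007]
```

Request:
play_rows:
  rows:
    - [[0.001, -0.001, 0.06], [0, 0, 0], -1]
    - [[0.001, -0.001, 0.12], [0, 0, 0], -1]
    - [[0.001, -0.001, 0.18], [0, 0, 0], -1]
    - [[0.001, -0.001, 0.219], [0, 0, 0], -1]
    - [[0.001, -0.001, 0.235], [0, 0, 0], -1]
    - [[0.001, -0.001, 0.248], [0, 0, 0], -1]
    - [[0.001, -0.001, 0.257], [0, 0, 0], -1]
    - [[0.001, -0.001, 0.259], [0, 0, 0], -1]
    - [[0.001, -0.001, 0.259], [0, 0, 0], -1]

```text
clock: 21.65
position: [0.5916, 0.2868, 0.0211]
ee_rot: [-2.902, 1.202, -0.001]
force: [0.6, -0.4, 0.0]
width: 0.451
```

Request:
play_rows:
  rows:
    - [[0, 0, 0.001], [0, 0, 0], -1]
    - [[0, 0, 0.002], [0, 0, 0], -1]
    - [[0, 0, 0.002], [0, 0, 0], -1]

```text
clock: 21.95
position: [0.5913, 0.2867, 0.0197]
ee_rot: [-2.902, 1.202, -0.0]
force: [0.8, 1.1, -0.4]
width: 0.454
```

Request:
play_rows:
  rows:
    - [[0, 0, 0.001], [0, 0, 0], -1]
    - [[0, 0, 0.002], [0, 0, 0], -1]
    - [[0, 0, 0.003], [0, 0, 0], -1]
    - [[0, 0, 0.003], [0, 0, 0], -1]

```text
clock: 22.35
position: [0.5912, 0.2867, 0.0181]
ee_rot: [2.902, -1.202, -0.0]
force: [-0.2, 0.5, 1.1]
width: 0.451
```

Request:
play_rows:
  rows:
    - [[0, 0, 0.001], [0, 0, 0], -1]
    - [[0, 0, 0.001], [0, 0, 0], -1]
    - [[0, 0, 0.001], [0, 0, 0], -1]

```text
clock: 22.65
position: [0.5914, 0.2869, 0.0181]
ee_rot: [-2.902, 1.202, -0.0]
force: [-1.3, -0.4, 5.9]
width: 0.453
```

Contact. Releasing and rising.

Request:
play_rows:
  rows:
    - [[0, 0, 0], [0, 0, 0], 0.4]
    - [[0, 0, 0], [0, 0, 0], 0.4]
    - [[0, 0, 0], [0, 0, 0], 0.4]
    - [[0, 0, 0], [0, 0, 0], 0.4]
    - [[0, 0, -0.04], [0, 0, 0], 0.4]
    - [[0, 0, -0.12], [0, 0, 0], 1]
    - [[0, 0, -0.2], [0, 0, 0], 1]
    - [[0, 0, -0.24], [0, 0, 0], 1]
    - [[0, 0, -0.24], [0, 0, 0], 1]

```text
clock: 23.55
position: [0.593, 0.288, 0.1413]
ee_rot: [-2.898, 1.201, -0.006]
force: [-0.4, 1.1, 0.2]
width: 0.98
```

```bash
python3 - <<'E'
from h import *
shot('wrist','w11')
E
python3 mv.py .594 .108 .13 -45
```

```text
now [0.5921 0.2872 0.139 ] yaw -45.02 clk 23.6 F [-0.83  0.78 -0.8 ] w 0.99 q [-0.25  0.59 -0.45  1.54  0.28  1.08 -1.55]
[0.594, 0.108, 0.13, -45.0] [0.2561, 0.2506, 0.0176] [-0.0026, -0.0009, -0.0003]
```

View pics/w11.png

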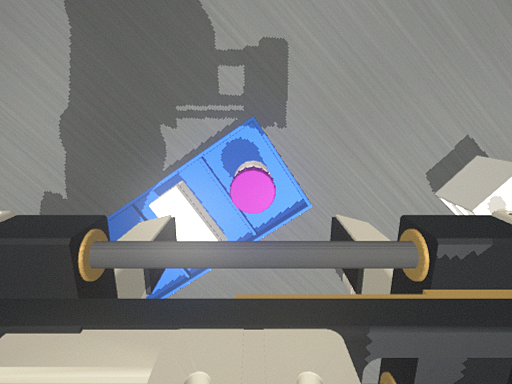

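The purple pot stands upright in the blue end compartment at (253,190). Next is the yellow pot.

Request:
play_rows:
  rows:
    - [[0.06, 0.06, 0.005], [0, 0, 0], 1]
    - [[0.12, 0.12, 0.01], [0, 0, 0], 1]
    - [[0.18, 0.18, 0.015], [0, 0, 0], 1]
    - [[0.23, 0.225, 0.018], [0, 0, 0], 1]
    - [[0.256, 0.251, 0.018], [-0.002, 0, 0], 1]
    - [[0.256, 0.251, 0.018], [-0.002, 0, 0], 1]
    - [[0.256, 0.251, 0.018], [-0.002, 0, 0], 1]

```text
clock: 24.3
position: [0.5926, 0.1089, 0.1281]
ee_rot: [2.902, -1.201, -0.003]
force: [1.1, -0.2, -0.3]
width: 1.002
```

```bash
python3 - <<'E'
from m import *
shot('wrist','w12')
H,S,V,z,reg=meas('w12')
reg('y',(180,330,60,214),(z>.058)&(z<.07)&(S>100)&(H<40))
E
python3 mv.py .594 .108 .013 -45
```

```text
y 1731 mean [0.5951 0.1091 0.063 ] rect [594.7 108.6] [41.  41.8] 46.9 z [0.0616 0.0631 0.0642]
now [0.5926 0.1098 0.1283] yaw -44.88 clk 24.35 F [-0.25  0.45  0.85] w 1.001 q [ 0.04  0.52 -0.45  1.69  0.26  0.99 -1.29]
[0.594, 0.108, 0.013, -45.0] [0.0049, 0.0003, 0.2306] [0.0014, 0.0013, 0.0021]
```

View pics/w12.png

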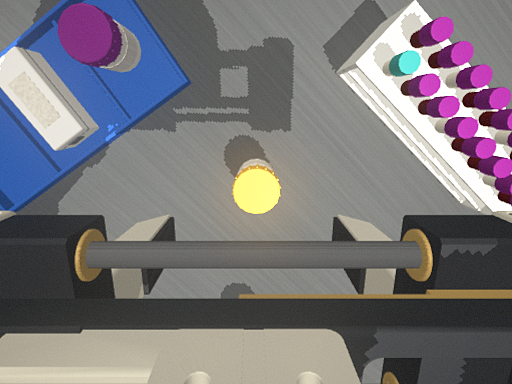

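The yellow cap at (257,190) is centred, matching the top-camera position. Descending.

Request:
play_rows:
  rows:
    - [[0.004, 0, 0.07], [0, 0, 0], 1]
    - [[0.004, 0, 0.14], [0, 0, 0], 1]
    - [[0.004, 0, 0.2], [0, 0, 0], 1]
    - [[0.004, 0, 0.231], [0, 0, 0], 1]
    - [[0.004, 0, 0.231], [0, 0, 0], 1]
    - [[0.004, 0, 0.231], [0, 0, 0], -1]
    - [[0.004, 0, 0.231], [0, 0, 0], -1]
    - [[0.004, 0, 0.231], [0, 0, 0], -1]
    - [[0.004, 0, 0.231], [0, 0, 0], -1]
    - [[0.004, 0, 0.231], [0, 0, 0], -1]

```text
clock: 25.35
position: [0.5945, 0.1057, 0.0136]
ee_rot: [2.901, -1.202, -0.0]
force: [0.2, -0.5, -0.8]
width: 0.616
```

Request:
play_rows:
  rows:
    - [[0, 0, 0], [0, 0, 0], -1]
    - [[0, 0, 0], [0, 0, 0], -1]
    - [[0, 0, 0], [0, 0, 0], -1]
    - [[0, 0, 0], [0, 0, 0], -1]
    - [[0, 0, 0], [0, 0, 0], -1]

```text
clock: 25.85
position: [0.5942, 0.1058, 0.013]
ee_rot: [2.9, -1.202, -0.001]
force: [-0.1, -0.6, 2.3]
width: 0.449
```

```bash
python3 mv.py .594 .108 .15 -45 .4214 -.2949 .15 -45
```

```text
now [0.5942 0.1058 0.013 ] yaw -45.01 clk 25.85 F [-0.07 -0.56  2.26] w 0.449 q [ 0.01  0.65 -0.4   1.79  0.35  0.77 -1.35]
[0.594, 0.108, 0.15, -45.0] [-0.0034, -0.0022, -0.2739] [0.0022, -0.0, -0.0001]
[0.4214, -0.2949, 0.15, -45.0] [0.3224, 0.8117, -0.2721] [0.0022, -0.0, -0.0001]
```

Gripped. Lift and carry to the red tray.

Request:
play_rows:
  rows:
    - [[0, 0, -0.05], [0, 0, 0], -1]
    - [[0, 0, -0.14], [0, 0, 0], -1]
    - [[0, 0, -0.22], [0, 0, 0], -1]
    - [[0.02, 0.05, -0.265], [0, 0, 0], -1]
    - [[0.055, 0.135, -0.272], [0, 0, 0], -1]
    - [[0.09, 0.225, -0.272], [0, 0, 0], -1]
    - [[0.125, 0.315, -0.272], [0, 0, 0], -1]
    - [[0.16, 0.405, -0.272], [0, 0, 0], -1]
    - [[0.195, 0.495, -0.272], [0, 0, 0], -1]
    - [[0.23, 0.585, -0.272], [0, 0, 0], -1]

```text
clock: 26.85
position: [0.4677, -0.1837, 0.1497]
ee_rot: [2.9, -1.201, -0.001]
force: [1.3, -0.7, -0.3]
width: 0.449
```

Request:
play_rows:
  rows:
    - [[0.03, 0.08, 0], [0, 0, 0], -1]
    - [[0.06, 0.15, 0], [0, 0, 0], -1]
    - [[0.085, 0.205, 0], [0, 0, 0], -1]
    - [[0.092, 0.227, 0], [0, 0, 0], -1]
    - [[0.092, 0.227, 0], [0, 0, 0], -1]
    - [[0.092, 0.227, 0], [0, 0, 0], -1]

```text
clock: 27.45
position: [0.4217, -0.2935, 0.1499]
ee_rot: [2.902, -1.2, -0.002]
force: [0.8, 0.9, -0.6]
width: 0.453
```

```bash
python3 mv.py .4214 -.2949 .019 -45
```

```text
now [ 0.4217 -0.2935  0.1499] yaw -44.94 clk 27.45 F [ 0.76  0.89 -0.59] w 0.453 q [ 0.8   0.35 -0.38  1.89  0.16  0.94 -0.44]
[0.4214, -0.2949, 0.019, -45.0] [0.0017, 0.0019, 0.2617] [0.0015, 0.0004, 0.0009]
```

Request:
play_rows:
  rows:
    - [[0.001, 0.001, 0.06], [0, 0, 0], -1]
    - [[0.001, 0.001, 0.12], [0, 0, 0], -1]
    - [[0.001, 0.001, 0.18], [0, 0, 0], -1]
    - [[0.001, 0.001, 0.22], [0, 0, 0], -1]
    - [[0.001, 0.001, 0.24], [0, 0, 0], -1]
    - [[0.001, 0.001, 0.252], [0, 0, 0], -1]
    - [[0.001, 0.001, 0.26], [0, 0, 0], -1]
    - [[0.001, 0.001, 0.262], [0, 0, 0], -1]
    - [[0.001, 0.001, 0.262], [0, 0, 0], -1]

```text
clock: 28.35
position: [0.4214, -0.296, 0.0195]
ee_rot: [2.9, -1.201, 0.0]
force: [1.1, 0.0, -0.8]
width: 0.453
```

Request:
play_rows:
  rows:
    - [[0, 0, 0.001], [0, 0, 0], -1]
    - [[0, 0, 0.002], [0, 0, 0], -1]
    - [[0, 0, 0.002], [0, 0, 0], -1]

```text
clock: 28.65
position: [0.421, -0.296, 0.0181]
ee_rot: [2.9, -1.202, -0.001]
force: [-0.9, -0.3, 0.1]
width: 0.456
```

Request:
play_rows:
  rows:
    - [[0, 0, 0.001], [0, 0, 0], -1]
    - [[0, 0, 0.002], [0, 0, 0], -1]
    - [[0, 0, 0.002], [0, 0, 0], -1]

```text
clock: 28.95
position: [0.4209, -0.2958, 0.017]
ee_rot: [2.9, -1.201, -0.001]
force: [-0.4, 1.0, 0.7]
width: 0.459
```

Request:
play_rows:
  rows:
    - [[0, 0, 0.001], [0, 0, 0], -1]
    - [[0, 0, 0.001], [0, 0, 0], -1]
    - [[0, 0, 0.001], [0, 0, 0], -1]

```text
clock: 29.25
position: [0.421, -0.2958, 0.0169]
ee_rot: [2.9, -1.201, -0.001]
force: [-2.4, 1.9, 8.2]
width: 0.454
```

Contact. Releasing and rising.

Request:
play_rows:
  rows:
    - [[0, 0, 0], [0, 0, 0], 0.4]
    - [[0, 0, 0], [0, 0, 0], 0.4]
    - [[0, 0, 0], [0, 0, 0], 0.4]
    - [[0, 0, 0], [0, 0, 0], 0.4]
    - [[0, 0, -0.04], [0, 0, 0], 0.4]
    - [[0, 0, -0.12], [0, 0, 0], 0.4]
    - [[0, 0, -0.2], [0, 0, 0], 0.4]
    - [[0, 0, -0.24], [0, 0, 0], 0.4]
    - [[0, 0, -0.24], [0, 0, 0], 0.4]

```text
clock: 30.15
position: [0.4229, -0.2966, 0.1394]
ee_rot: [2.899, -1.201, 0.007]
force: [0.2, 0.5, -0.2]
width: 0.704
```

```bash
python3 - <<'E'
from h import *
shot('wrist','w13')
E
python3 mv.py .6105 -.105 .14 -90
```

```text
now [ 0.4218 -0.2962  0.1376] yaw -45.02 clk 30.2 F [ 0.4  -0.02 -0.47] w 0.7 q [ 0.8   0.36 -0.38  1.9   0.17  0.91 -0.45]
[0.6105, -0.105, 0.14, -90.0] [-0.0037, -0.5372, -0.0059] [0.0007, -0.0033, 0.7496]
```

View pics/w13.png

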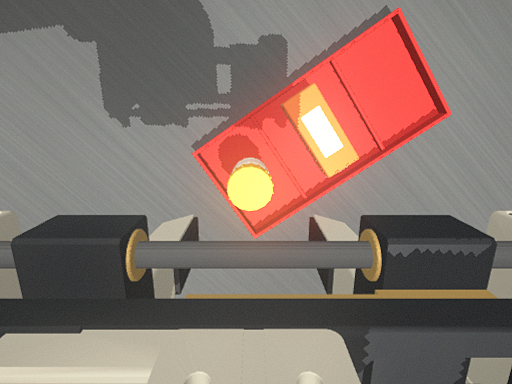

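The yellow pot stands in the red tray's near end compartment at (250,188). Next is the dropper.

Request:
play_rows:
  rows:
    - [[0, -0.08, 0], [0, 0, 0.12], 0.4]
    - [[0, -0.16, 0], [0, 0, 0.25], 0.4]
    - [[0, -0.24, 0], [0, 0, 0.38], 0.4]
    - [[0, -0.32, 0], [0, 0, 0.5], 0.4]
    - [[-0.003, -0.4, 0], [0, 0, 0.62], 0.4]
    - [[-0.004, -0.48, -0.003], [0, 0, 0.75], 0.4]
    - [[-0.004, -0.52, -0.006], [0, -0.003, 0.75], 0.4]
    - [[-0.004, -0.537, -0.006], [0, -0.003, 0.75], 0.4]
    - [[-0.004, -0.537, -0.006], [0, -0.003, 0.75], 0.4]
    - [[-0.004, -0.537, -0.006], [0, -0.003, 0.75], 0.4]

```text
clock: 31.2
position: [0.6082, -0.106, 0.1378]
ee_rot: [2.218, -2.22, -0.006]
force: [-1.1, 0.2, 0.2]
width: 0.702
```

```bash
python3 - <<'E'
from m import *
shot('wrist','w14')
H,S,V,z,reg=meas('w14')
reg('cap',(200,310,100,214),(z>.07)&(z<.08)); reg('sh',(200,310,100,214),(z>.043)&(z<.08))
E
python3 mv.py .6105 -.105 -.007 -90
```

```text
cap 229 mean [ 0.6135 -0.107   0.0739] rect [ 612.9 -107.1] [13.9 14. ] 0.7 z [0.0711 0.074  0.0753]
sh 747 mean [ 0.6163 -0.107   0.0597] rect [ 612.9 -106.8] [28.7 29.5] 48.3 z [0.047  0.0553 0.0749]
now [ 0.6082 -0.1063  0.1381] yaw -90.11 clk 31.25 F [-0.34  0.11  0.25] w 0.703 q [ 0.24  0.5  -0.23  1.65  0.13  1.01 -1.6 ]
[0.6105, -0.105, -0.007, -90.0] [-0.0026, -0.0059, 0.2903] [0.0043, 0.0003, -0.0018]
```

View pics/w14.png

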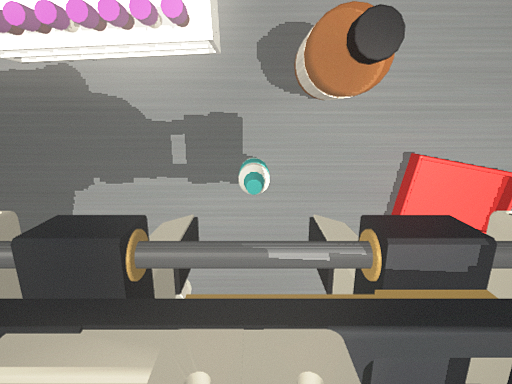

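The dropper cap is at (254,180), centred on the jaws, and the amber bottle is well clear. Descending.

Request:
play_rows:
  rows:
    - [[0, -0.007, 0.07], [0.004, 0, 0], 0.4]
    - [[0, -0.007, 0.14], [0.004, 0, 0], 0.4]
    - [[0, -0.007, 0.2], [0.004, 0, 0], 0.4]
    - [[0, -0.007, 0.25], [0.004, 0, 0], 0.4]
    - [[0, -0.007, 0.28], [0.004, 0, 0], 0.4]
    - [[0, -0.007, 0.29], [0.004, 0, 0], 0.4]
    - [[0, -0.007, 0.29], [0.004, 0, 0], 0.4]
    - [[0, -0.007, 0.29], [0.004, 0, 0], -1]
    - [[0, -0.007, 0.29], [0.004, 0, 0], -1]
    - [[0, -0.007, 0.29], [0.004, 0, 0], -1]

```text
clock: 32.25
position: [0.6134, -0.1043, -0.0052]
ee_rot: [-2.219, 2.219, -0.002]
force: [0.2, 0.2, -0.5]
width: 0.485
```

Request:
play_rows:
  rows:
    - [[0, 0, 0], [0, 0, 0], -1]
    - [[0, 0, 0], [0, 0, 0], -1]
    - [[0, 0, 0], [0, 0, 0], -1]
    - [[0, 0, 0], [0, 0, 0], -1]
    - [[0, 0, 0], [0, 0, 0], -1]
    - [[0, 0, 0], [0, 0, 0], -1]

```text
clock: 32.85
position: [0.6129, -0.1043, -0.0059]
ee_rot: [-2.22, 2.22, -0.001]
force: [-1.6, -0.8, 5.9]
width: 0.323
```

```bash
python3 mv.py .6105 -.105 .13 -90 .5846 -.3255 .13 -90
```

```text
now [ 0.6129 -0.1043 -0.0059] yaw -90.01 clk 32.85 F [-1.58 -0.84  5.87] w 0.323 q [ 0.22  0.67 -0.2   1.77  0.19  0.72 -1.65]
[0.6105, -0.105, 0.13, -90.0] [0.0011, 0.0043, -0.2718] [-0.0017, 0.001, -0.0001]
[0.5846, -0.3255, 0.13, -90.0] [0.4421, 0.056, -0.2723] [-0.0017, 0.001, -0.0001]
```

Request:
play_rows:
  rows:
    - [[0, 0, -0.05], [0, 0, 0], -1]
    - [[0, 0, -0.14], [0, 0, 0], -1]
    - [[0, 0, -0.22], [0, 0, 0], -1]
    - [[0.05, 0.006, -0.265], [0, 0, 0], -1]
    - [[0.12, 0.015, -0.272], [0, 0, 0], -1]
    - [[0.2, 0.025, -0.272], [0, 0, 0], -1]
    - [[0.28, 0.035, -0.272], [0, 0, 0], -1]
    - [[0.36, 0.046, -0.272], [0, 0, 0], -1]
    - [[0.42, 0.053, -0.272], [0, 0, 0], -1]
    - [[0.442, 0.056, -0.272], [0, 0, 0], -1]

```text
clock: 33.85
position: [0.5825, -0.3301, 0.1288]
ee_rot: [2.215, -2.227, 0.0]
force: [-0.4, 0.0, -0.4]
width: 0.321
```

Request:
play_rows:
  rows:
    - [[0, 0, 0], [0, 0, 0], -1]
    - [[0, 0, 0], [0, 0, 0], -1]
    - [[0, 0, 0], [0, 0, 0], -1]

```text
clock: 34.15
position: [0.5853, -0.3227, 0.1295]
ee_rot: [-2.223, 2.216, 0.001]
force: [0.6, 0.5, 0.6]
width: 0.325
```

```bash
python3 mv.py .5846 -.3255 .0 -90
```

```text
now [ 0.5853 -0.3227  0.1295] yaw -89.84 clk 34.15 F [0.63 0.51 0.59] w 0.325 q [ 0.55  0.58 -0.2   1.53  0.12  1.04 -1.25]
[0.5846, -0.3255, 0.0, -90.0] [0.0062, 0.0018, 0.2589] [-0.0015, 0.0024, 0.0027]
```

Request:
play_rows:
  rows:
    - [[0.003, 0.001, 0.06], [0, 0, 0], -1]
    - [[0.003, 0.001, 0.12], [0, 0, 0], -1]
    - [[0.003, 0.001, 0.18], [0, 0, 0], -1]
    - [[0.003, 0.001, 0.22], [0, 0, 0], -1]
    - [[0.003, 0.001, 0.24], [0, 0, 0], -1]
    - [[0.003, 0.001, 0.252], [0, 0, 0], -1]
    - [[0.003, 0.001, 0.259], [0, 0, 0], -1]
    - [[0.003, 0.001, 0.259], [0, 0, 0], -1]
    - [[0.003, 0.001, 0.259], [0, 0, 0], -1]

```text
clock: 35.05
position: [0.5847, -0.327, 0.0009]
ee_rot: [-2.22, 2.22, -0.002]
force: [0.4, 0.3, -1.1]
width: 0.321
```

Request:
play_rows:
  rows:
    - [[0, 0, 0.001], [0, 0, 0], -1]
    - [[0, 0, 0.002], [0, 0, 0], -1]
    - [[0, 0, 0.002], [0, 0, 0], -1]

```text
clock: 35.35
position: [0.5841, -0.3268, -0.0008]
ee_rot: [-2.22, 2.22, -0.001]
force: [-0.5, 0.4, -0.2]
width: 0.324
```

Request:
play_rows:
  rows:
    - [[0, 0, 0.001], [0, 0, 0], -1]
    - [[0, 0, 0.002], [0, 0, 0], -1]
    - [[0, 0, 0.002], [0, 0, 0], -1]

```text
clock: 35.65
position: [0.5842, -0.3268, -0.0018]
ee_rot: [-2.22, 2.22, -0.0]
force: [-1.3, 0.4, 1.7]
width: 0.321
```

Request:
play_rows:
  rows:
    - [[0, 0, 0.001], [0, 0, 0], -1]
    - [[0, 0, 0.001], [0, 0, 0], -1]
    - [[0, 0, 0.001], [0, 0, 0], -1]

```text
clock: 35.95
position: [0.5842, -0.3268, -0.0019]
ee_rot: [-2.22, 2.22, -0.001]
force: [-3.0, 0.9, 7.8]
width: 0.321
```

Contact. Releasing with a small opening and rising.

Request:
play_rows:
  rows:
    - [[0, 0, 0], [0, 0, 0], 0.1]
    - [[0, 0, 0], [0, 0, 0], 0.1]
    - [[0, 0, 0], [0, 0, 0], 0.1]
    - [[0, 0, 0], [0, 0, 0], 0.1]
    - [[0, 0, -0.03], [0, 0, 0], 0.1]
    - [[0, 0, -0.08], [0, 0, 0], 0.1]
    - [[0, 0, -0.16], [0, 0, 0], 0.1]
    - [[0, 0, -0.25], [0, 0, 0], 0.1]
    - [[0, 0, -0.3], [0, 0, 0], 0.1]
    - [[0, 0, -0.3], [0, 0, 0], 0.1]

```text
clock: 36.95
position: [0.5866, -0.328, 0.1536]
ee_rot: [-2.218, 2.218, -0.013]
force: [-0.5, 0.1, 0.7]
width: 0.544
```

```bash
python3 - <<'E'
from h import *
shot('wrist','w15'); shot('scene','s5'); shot('top','t5')
E
python3 mv.py .35 -.1 .3 -90
```

```text
now [ 0.5835 -0.3267  0.1474] yaw -90.0 clk 37.1 F [ 0.49 -0.18 -0.34] w 0.552 q [ 0.56  0.56 -0.2   1.51  0.12  1.08 -1.24]
[0.35, -0.1, 0.3, -90.0] [-0.4538, 0.4667, -0.305] [-0.0008, 0.0012, -0.0001]
```

View pics/w15.png

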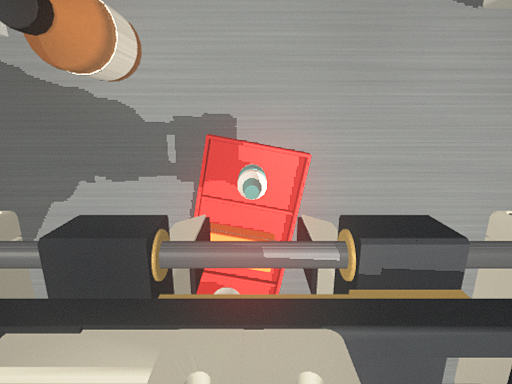

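View pics/s5.png

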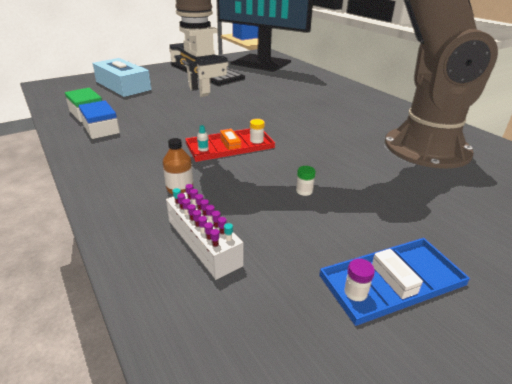

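View pics/t5.png

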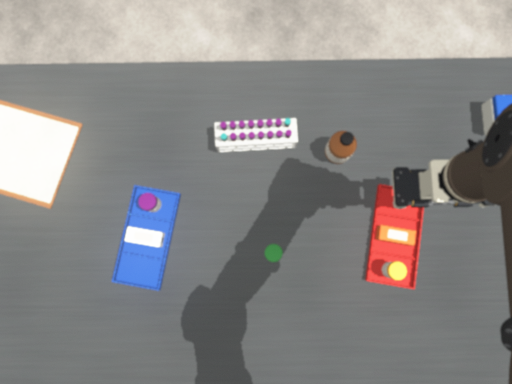

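All five items are upright or flat in their compartments, and the green pot, bottle and rack look unmoved. I'll clear the arm and check the numbers.

Request:
play_rows:
  rows:
    - [[0, 0, -0.1], [0, 0, 0], 0.1]
    - [[0, 0, -0.2], [0, 0, 0], 0.1]
    - [[-0.08, 0.08, -0.25], [0, 0, 0], 0.1]
    - [[-0.16, 0.16, -0.25], [0, 0, 0], 0.1]
    - [[-0.24, 0.24, -0.25], [0, 0, 0], 0.1]
    - [[-0.32, 0.32, -0.25], [0, 0, 0], 0.1]
    - [[-0.4, 0.38, -0.25], [0, 0, 0], 0.1]
    - [[-0.4, 0.38, -0.25], [0, 0, 0], 0.1]
    - [[-0.4, 0.38, -0.25], [0, 0, 0], 0.1]

```text
clock: 38.0
position: [0.3908, -0.124, 0.2718]
ee_rot: [-2.225, 2.217, 0.003]
force: [-0.1, 0.2, 0.3]
width: 0.549
```

```bash
python3 - <<'E'
from m import *
shot('top','t6'); H,S,V,z,reg=meas('t6')
reg('rack',(205,310,110,158),z>.03);reg('amber',(320,365,122,170),z>.03); reg('grn',(258,290,238,268),z>.056)
im,W=cloud('t6')
def fr(n,win,zlo,c,yaw):
    v,u=np.indices(z.shape); m=(z>zlo)&(u>=win[0])&(u<win[1])&(v>=win[2])&(v<win[3]); p=W[m]
    if len(p)==0: print(n,'none');return
    ctr=np.array(cv2.minAreaRect((p[:,:2]*1000).astype(np.float32))[0])/1000-c; a=np.radians(yaw)
    print(n,m.sum(),np.round([ctr@[np.cos(a),np.sin(a)],ctr@[-np.sin(a),np.cos(a)]],4),'top z',np.round(np.percentile(p[:,2],[50,95]),4))
B=(.5094,.3022),-10.9; R=(.503,-.3102),-10.6
fr('purple',(130,168,185,222),.058,*B); fr('white',(118,172,222,255),.028,*B)
fr('yellow',(380,412,255,285),.058,*R); fr('orange',(370,420,222,252),.028,*R); fr('dropper',(378,425,184,216),.04,*R)
print(arm.observe()['clock'])
E
```

```text
rack 2079 mean [0.7519 0.0289 0.0664] rect [756.4  28.8] [ 61.7 200.4] 2.7 z [0.0529 0.0592 0.0897]
amber 725 mean [ 0.7096 -0.1711  0.091 ] rect [ 717. -177.] [64.4 63.1] 86.2 z [0.0435 0.0896 0.1289]
grn 254 mean [ 0.4649 -0.0082  0.0603] rect [465.5  -8.8] [39.7 39.1] 88.9 z [0.0573 0.0603 0.0633]
purple 250 [0.0813 0.0006] top z [0.0646 0.0676]
white 546 [-0.0014 -0.0004] top z [0.0347 0.0375]
yellow 582 [-0.0854  0.0984] top z [0.6781 0.6922]
orange 552 [-0.0004  0.0025] top z [0.0342 0.0375]
dropper 134 [0.0795 0.0027] top z [0.0555 0.0756]
38.05
```

View pics/t6.png

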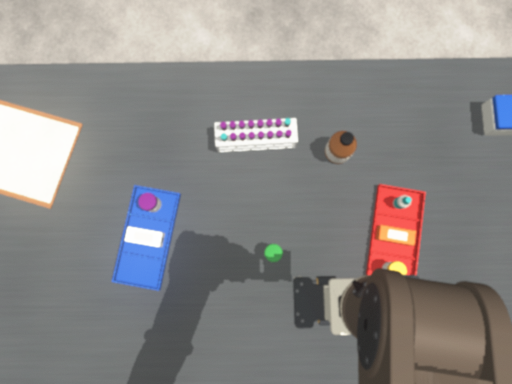

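```bash
python3 - <<'E'
from m import *
H,S,V,z,reg=meas('t5'); im,W=cloud('t5'); v,u=np.indices(z.shape)
m=(z>.058)&(z<.09)&(u>380)&(u<412)&(v>255)&(v<285); p=W[m]
c=np.array(cv2.minAreaRect((p[:,:2]*1000).astype(np.float32))[0])/1000-(.503,-.3102);a=np.radians(-10.6)
print(m.sum(),c@[np.cos(a),np.sin(a)],c@[-np.sin(a),np.cos(a)],np.percentile(p[:,2],[50,95]))
print(arm.sign_off())
E
```

```text
272 -0.08456737722246618 0.0022600423650817525 [0.06431853 0.06688898]
the job is handed in; nothing more can be done
None
```

Both kits are made up and the job is handed in at about 38 s of the 102 s allowed. No verdict was reported.

**Blue tray:** in the last depth check the purple pot stood in an end compartment (x = +81 mm in the tray's frame). The white slide box lay flat in the middle (x = −1 mm).

**Red tray:** the yellow pot stood at x = −85 mm and the dropper at +80 mm, at opposite ends. The orange slide box lay flat in the middle (x = 0 mm). I placed both boxes crosswise, which gives more clearance to the ribs.

All five items were within 3 mm of their tray's centreline. Top heights matched resting on the tray floor, and each placing ended at a light contact of about 5–8 N before release. The green pot, amber bottle and rack moved less than 1 mm from their first readings.

**Checks that disagreed or were incomplete:**
- **Tool height:** the fingertips are really about 29 mm higher than the stated tool geometry puts them. My first grasp of the orange box therefore closed on air just above it, without disturbing it. I measured the offset with the cameras and corrected for it on every later move.
- **Yellow pot:** the arm hid it in the final top picture, so its check comes from the picture taken about a second earlier.

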